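Load the marking station and pull its sash shut with the hook pole

TASK

Load every brass hexagon coupling into a pocket of the marking station's tray, one to a pocket, turned so that its flats fit the slot and it sits fully down, then push the tray fully home. Then take the hook pole, put its hook through the ring on top of the yellow safety sash, and use it to pull the sash all the way down. Leave the pole lying on its mat along the mat's length, and do not disturb the other things on the bench.

Things in the scene. Friction and masses are not known exactly. Their poses are not given: they have to be found in the camera images.
- nut_1: brass hexagon coupling standing upright: a hexagonal prism 27 mm across flats, 31.2 mm across corners, 36 mm tall, about 0.1 kg. Origin: centre of its underside; z up its axis. Its x axis points to a corner, its y axis is square to a flat (so flats face y and 60 degrees either side of it). May be absent
- nut_2: brass hexagon coupling standing upright: a hexagonal prism 27 mm across flats, 31.2 mm across corners, 36 mm tall, about 0.1 kg. Origin: centre of its underside; z up its axis. Its x axis points to a corner, its y axis is square to a flat (so flats face y and 60 degrees either side of it). May be absent
- nut_3: brass hexagon coupling standing upright: a hexagonal prism 27 mm across flats, 31.2 mm across corners, 36 mm tall, about 0.1 kg. Origin: centre of its underside; z up its axis. Its x axis points to a corner, its y axis is square to a flat (so flats face y and 60 degrees either side of it). May be absent
- nut_4: brass hexagon coupling standing upright: a hexagonal prism 27 mm across flats, 31.2 mm across corners, 36 mm tall, about 0.1 kg. Origin: centre of its underside; z up its axis. Its x axis points to a corner, its y axis is square to a flat (so flats face y and 60 degrees either side of it). May be absent
- nest_1 (a point): centre of the floor of a pocket in the aluminium nest block on the tray (moves with the tray). The pocket is a slot 37 mm long in this point's x and 30 mm wide in y, 12 mm deep, with a 2 mm chamfered mouth: a coupling goes in only with a pair of flats facing the slot's y. Any coupling may go in any pocket; pockets stand 75 mm apart in a row along y. z up
- nest_2 (a point): centre of the floor of a pocket in the aluminium nest block on the tray (moves with the tray). The pocket is a slot 37 mm long in this point's x and 30 mm wide in y, 12 mm deep, with a 2 mm chamfered mouth: a coupling goes in only with a pair of flats facing the slot's y. Any coupling may go in any pocket; pockets stand 75 mm apart in a row along y. z up
- nest_3 (a point): centre of the floor of a pocket in the aluminium nest block on the tray (moves with the tray). The pocket is a slot 37 mm long in this point's x and 30 mm wide in y, 12 mm deep, with a 2 mm chamfered mouth: a coupling goes in only with a pair of flats facing the slot's y. Any coupling may go in any pocket; pockets stand 75 mm apart in a row along y. z up
- nest_4 (a point): centre of the floor of a pocket in the aluminium nest block on the tray (moves with the tray). The pocket is a slot 37 mm long in this point's x and 30 mm wide in y, 12 mm deep, with a 2 mm chamfered mouth: a coupling goes in only with a pair of flats facing the slot's y. Any coupling may go in any pocket; pockets stand 75 mm apart in a row along y. z up
- station: the marking station, fixed: grey cabinet 340 mm wide with two aluminium sash guides 275 mm tall at y = +-166 mm. Origin: on the bench in the sash plane, mid width; x points into the cabinet, away from the robot, y left, z up. The cabinet reaches 87 mm behind the sash, roof top 135 mm high and clear near the ring. Yaw varies a few degrees
- tray (a joint): travel of the tray along the station's x, m: 0 drawn right out to the robot, 0.125 fully home against its stop (within 4 mm counts). About 2 N of friction; stays where left. Its blue front is 12 to 45 mm high, the nest block's top 34 mm high. Drawn right out, the pockets are 85 mm in front of the sash plane
- tray_bar (a point): middle of the tray's steel pull bar: a level round bar 10 mm thick and 100 mm long along the station's y, 36 mm above the bench, 50 mm in front of the tray's blue front. Push it along the station's x to send the tray home; it then stands 50 mm in front of the sash plane
- sash (a joint): travel of the yellow-framed amber sash, in m: 0 right up, 0.10 shut, its lower edge down on the tray's front (within 4 mm counts as shut). Its guides are stiff and it stays where left: about 1 to 2 N of downward pull moves it
- ring (a point): centre of the upright steel ring on the middle of the sash's top edge: inner diameter 40 mm, wire 8 mm thick, its hole facing the robot (hole axis along this point's x, which points into the station; y left, z up). About 288 mm above the bench with the sash up, 188 mm when shut; the space 50 mm behind it is free
- pole: hook pole: orange handle 100 mm long (x), 18 wide (y), 30 tall, between black end plates 40 wide; from it an 8 mm steel rod runs along +x, 20 mm above the underside, to 160 mm from the origin, then bends down into a finger reaching the underside's level. 0.16 kg. Origin: centre of the handle's underside; x to the hook, z up. Grip the handle across its 18 mm, from above
- hook (a point): the bend of the pole's hook, on the rod's axis: 160 mm along the pole's x and 20 mm up from the pole's origin; the finger hangs from it to 20 mm lower (rod and finger 8 mm thick)
- pole_mid (a point): point on the underside level of the pole, mid way along its whole length: 55 mm along the pole's x from its origin
- mat: black rubber mat with two yellow lines, fixed on the bench, 320 mm long (x), 140 mm wide (y), 3 mm thick; the pole's resting place. Origin: centre of its underside, z up
- ball_valve: brass ball valve with red lever, 36x85x50 mm, a bystander; origin: centre of its underside
- tub_small: small white lidded tub, 64 mm wide, 66 mm tall, a bystander; origin: centre of its underside
- nipple_1: brass hose nipple, 52x27x24 mm, a bystander; origin: centre of its underside

How it is judged:
By the outcome, as a careful person would: the job done as asked, in the order asked, and still so for the second after the job is handed in, with the robot touching nothing.
Of nut_1, nut_2, nut_3, nut_4 only 3 to 4 are there at a start; the rules pass over those that are not, and their reading is None.
At some moment in a run one of nut_1, nut_2, nut_3, nut_4, pole may be knocked a few centimetres aside while the robot is not near it.
It also fails if it takes over 210 s, if anything falls off the work surface, if the arm or the gripper's body presses on something with over 40 N, if the wrist force passes 120 N, or if a joint passes its speed limit or range.

ROBOT

A 7-joint arm with a two-finger parallel gripper is mounted at the origin on a cart in front of the work surface, level with it; the furniture and walls round the work are solid. World frame = base frame: x ahead of the robot, y to its left, z up, the work surface at z = 0. Lengths are in m, angles in rad, forces in N, time in s.
With the tool pointing down it reaches from about 0.425 to 0.875 m from the base axis. Payload 4.7 kg.
Tool frame: the origin (TCP) lies where the fingers leave the gripper's body, on its centre line; the fingertips stand 70 mm ahead of it and the grasp point (between the pads) lies 51 mm ahead of it; z points along the fingers, y is the line along which they close (so a half turn about z gives the same grasp; the last joint's range is limited). The gripper opens to 87 mm and grips with 3 to 60 N. Pads are 19 mm wide; open, the fingers measure 117 mm over their backs; the gripper's body (75 mm by 190 mm) begins 51 mm behind the grasp point.
Start: joints at [1.116, 0.321, -0.07, 1.45, 0.023, 1.371, -0.057], TCP at [0.294, -0.58, 0.292] pointing down, gripper open.
Joint ranges: [-2.86, 2.86], [-0.3, 2.09], [-1.38, 1.24], [0.06, 2.45], [-1.56, 4.7], [0.09, 2.05], [-2.69, 2.69]. Speed limits (rad/s): [2.57, 2.57, 3.14, 3.14, 3.14, 3.14, 3.14].

INTERFACE

Orientations are given as a rotation vector (axis times angle).
In Python, from bench import ctrl gives the robot as it stands.
- The arm moves only by the tool drive_tool, never from a script. Its argument "motion" is a list of rows, each a list of 3 entries, a list of its own where there are three numbers: the shift along the tool's x, y, z in cm, then the turn, a rotation vector about the tool's x, y, z in degrees, then the opening, from -1 (shut) to 1 (fully open). In form: [[[x, y, z], [ax, ay, az], claw], ...]. A call has 1 to 12 rows; each row shifts and turns the commanded pose from where the row before left it, along the tool's axes as they then stand; what a row does not reach is not made up. A row lasts 1/8 s, in which the tool goes at most 62.5 mm and 10.7 degrees, less where a joint would pass 70% of its speed; a pose out of reach is approached as far as the arm can. A call with a gripper value outside its range is refused whole. The fingers move at their own pace and stop on an object; "force" is the grip in N (left out, the last holds). Time passes only in rows, so rows that do not move let the fingers close. It gives the time, the measured TCP pose, the force, the opening and the grip force at its end, in the units of the state.
- ctrl.get_state(): the state, without advancing time (a new reading comes with each control period).
- ctrl.get_image(name): name is "scene" or "top"; returns the picture (420x560x3 uint8, red, green, blue); there is no depth.
- ctrl.calibration(name): a dict with "K" (3x3 intrinsics, pixels), "origin" and "attitude" of the camera in the world. Camera axes: x right, y up, looking along -z (the intrinsics and any distortion apply to the point x, -y, -z); pixel columns grow to the right and rows downward; lengths in m; the calibration is good to about 2 mm. A picture is of the moment at which its call begins. calibration takes no time and is no camera call.
- ctrl.close_job(): hands the job in; it is judged then, once.
The state is a dict: "time": time; "joint_positions": joint angles; "qd": joint speeds; "joint_torque": joint torques, N m; "position": TCP position; "tool_rot": TCP orientation; "ft_force": force on the tool from outside, world axes, zero at the start; "torque": the same for the moment, N m; "grip_width": opening from 0.0 (shut) to 1.0 (fully open); "grip_force": force on a finger pad.
Only numpy, scipy, OpenCV 4.12 (cv2) and the standard library are available. Lean on these libraries where they do the work, as an engineer would, in place of code of your own. Each camera call takes 0.05 s, during which the arm holds its last target. There are 200 camera calls.

## Working session

There is one attempt and no reset: what is moved stays moved. The work goes in short steps, Python scripts to look and compute and a tool call to move; the robot and the scene stay as the last step left them, time stands still between calls to the robot, and variables do not carry over. Pictures are saved under pics/ and viewed, at most 14 in all, crops included, and the job is handed in when it is done.

Besides the shell and the picture viewer there is one more tool, called after "Emit:" as name(argument=value, ...), one argument or row to a line, values as JSON. drive_tool: Moves the arm, as the interface text tells. Its arguments: {"type":"object","properties":{"motion":{"type":"array","items":{"type":"array"}},"force":{"type":"number"}},"required":["motion"]}

```bash
mkdir -p pics
python3 - <<'E'
from bench import ctrl
import cv2
for n in ("scene","top"):
    im=ctrl.get_image(n); cv2.imwrite(f"pics/{n}0.png",im[:,:,::-1]); c=ctrl.calibration(n); print(n,c)
s=ctrl.get_state(); print(s)
a=cv2.imread("pics/scene0.png");b=cv2.imread("pics/top0.png")
E
```

```text
scene {'K': array([[474.89599679,   0.        , 275.91167498],
       [  0.        , 474.89599679, 213.43835386],
       [  0.        ,   0.        ,   1.        ]]), 'origin': array([-0.30209937,  0.52448953,  0.91166436]), 'attitude': array([ 0.54633854, -1.00187048, -1.90840685])}
top {'K': array([[381.19773772,   0.        , 282.27044674],
       [  0.        , 381.19773772, 207.67875536],
       [  0.        ,   0.        ,   1.        ]]), 'origin': array([ 0.40925321, -0.00900855,  1.33919796]), 'attitude': array([ 0.09816485, -0.09277776, -1.55485816])}
{'time': 0.1, 'joint_positions': array([ 1.11607991,  0.32174856, -0.0700709 ,  1.45151731,  0.0226355 ,
        1.37085417, -0.05689496]), 'qd': array([ 3.33191427e-04, -2.82410933e-03,  1.26126903e-04, -4.27804119e-03,
       -1.69798090e-06,  2.50342133e-04,  1.61863193e-03]), 'joint_torque': array([-1.07262229e-04, -4.92573059e+01, -4.05630218e-01, -3.13398242e+01,
       -6.41041668e-02,  3.94743495e-02,  1.00096520e-04]), 'position': array([ 0.29346463, -0.57955832,  0.29128884]), 'tool_rot': array([-3.05405442e+00, -7.29344401e-01,  8.37184125e-04]), 'ft_force': array([ 0.90584898, -0.22655153,  0.71629179]), 'torque': array([ 0.00685341, -0.03611782,  0.03059094]), 'grip_force': 0.0, 'grip_width': 0.9928972747299137}
```

View pics/scene0.png

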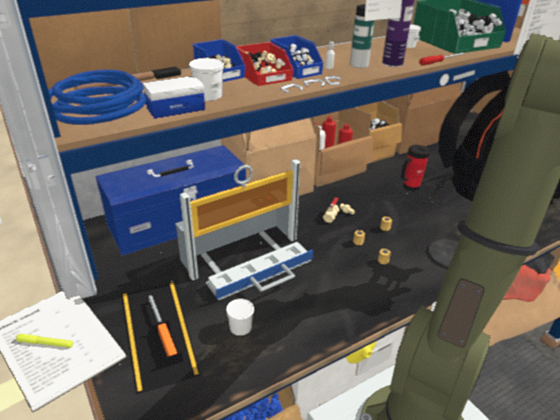

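View pics/top0.png

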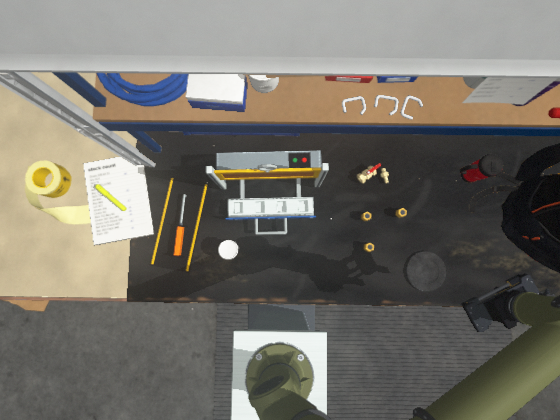

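The arm is at the right. In the top view I see three nuts near (367,216), (402,213) and (370,247). The station is around (268,185), the pole at (180,230) between the mat lines, the tub at (228,250), and the valve and nipple at (372,173). Next I'll enlarge crops.

```bash
cat > h.py <<'E'
import numpy as np,cv2
from scipy.spatial.transform import Rotation as R
from bench import ctrl
CAL={n:ctrl.calibration(n) for n in("scene","top")}
def ray(n,u,v):
    c=CAL[n];K=c["K"];d=np.array([(u-K[0,2])/K[0,0],-(v-K[1,2])/K[1,1],-1.])
    return np.array(c["origin"]),R.from_rotvec(c["attitude"]).apply(d)
def onz(n,u,v,z):
    o,d=ray(n,u,v);return o+d*(z-o[2])/d[2]
def proj(n,p):
    c=CAL[n];q=R.from_rotvec(c["attitude"]).inv().apply(np.array(p)-c["origin"]);K=c["K"]
    return K[0,0]*q[0]/-q[2]+K[0,2],K[1,1]*-q[1]/-q[2]+K[1,2]
def tri(a,b):
    (o1,d1),(o2,d2)=ray("scene",*a),ray("top",*b)
    t=np.linalg.lstsq(np.c_[d1,-d2],o2-o1,rcond=None)[0];p,q=o1+t[0]*d1,o2+t[1]*d2
    return (p+q)/2,np.linalg.norm(p-q)
def cap(tag):
    out={}
    for n in("scene","top"):
        im=ctrl.get_image(n)[:,:,::-1].copy();cv2.imwrite(f"pics/{n}_{tag}.png",im);out[n]=im
    return out
def crop(im,x0,y0,w,h,k): return cv2.resize(im[y0:y0+h,x0:x0+w],None,fx=k,fy=k,interpolation=cv2.INTER_CUBIC)
E
python3 - <<'E'
from h import *
s=cv2.imread("pics/scene0.png");t=cv2.imread("pics/top0.png")
a=crop(s,340,205,60,65,5);b=crop(t,350,200,65,65,5)
print(a.shape,b.shape)
cv2.imwrite("pics/nuts.png",np.hstack([a,b]))
a=crop(s,170,155,160,150,5)[:600];cv2.imwrite("pics/stat.png",cv2.resize(a,(800,600)) if 0 else crop(s,170,155,150,150,4))
cv2.imwrite("pics/statt.png",crop(t,145,140,195,140,4))
for n,im in(("scene",s),("top",t)):
    hsv=cv2.cvtColor(im,cv2.COLOR_BGR2HSV)
    m=cv2.inRange(hsv,(10,70,60),(30,255,255))
    k,l,st,c=cv2.connectedComponentsWithStats(m)
    for i in range(1,k):
        if 15<st[i,4]<800 : print(n,st[i],c[i].round(1),onz(n,*c[i],0.02).round(3))
E
```

```text
(325, 300, 3) (325, 325, 3)
scene [413   0   3  14  18] [414.3   7.1] [ 2.861 -2.771  0.02 ]
scene [374  20  14  17 187] [380.   27.5] [ 2.459 -2.034  0.02 ]
scene [254  51  22  19 144] [265.5  58.5] [ 2.203 -0.909  0.02 ]
scene [224  58   7   9  32] [226.8  62.6] [ 2.24  -0.668  0.02 ]
scene [276  62   5   7  23] [278.   65.4] [ 2.056 -0.909  0.02 ]
scene [268  65   8   7  21] [271.7  68.6] [ 2.025 -0.848  0.02 ]
scene [261  68   7   6  26] [263.2  70.5] [ 2.019 -0.789  0.02 ]
scene [508  71   6   6  24] [510.2  72.9] [ 1.325 -2.032  0.02 ]
scene [ 63  83  49   9 113] [87.6 85.9] [2.226 0.131 0.02 ]
scene [472  90  29  24 242] [484.1 101.1] [ 1.106 -1.543  0.02 ]
scene [91 94 16  3 21] [98.7 95.2] [2.072 0.113 0.02 ]
scene [51 97  6  6 25] [53.3 99.3] [2.12  0.316 0.02 ]
scene [ 65 114  24   3  45] [ 77. 115.] [1.878 0.257 0.02 ]
scene [  9 136   5  15  16] [ 11.1 143.3] [1.716 0.547 0.02 ]
scene [ 14 152   6  19  20] [ 16.6 161.2] [1.547 0.546 0.02 ]
scene [247 169   3   9  18] [247.6 172.6] [ 1.052 -0.177  0.02 ]
scene [ 20 172  11  33  50] [ 25.3 188.6] [1.325 0.545 0.02 ]
scene 
[... 1733 characters left out ...]
27.9] [0.496 0.295 0.02 ]
top [395 207  12  11  85] [400.7 212.6] [ 0.559 -0.415  0.02 ]
top [361 211  11  10  75] [366.1 216. ] [ 0.546 -0.295  0.02 ]
top [173 226  12  30 257] [178.5 240.5] [0.452 0.353 0.02 ]
top [363 242  12  11  76] [368.5 246.9] [ 0.439 -0.302  0.02 ]
top [  0 296 127  16 682] [ 45.7 301.3] [0.24  0.794 0.02 ]
top [163 297  27   4  56] [176.6 298.4] [0.256 0.351 0.02 ]
top [197 297  13   4  39] [202.3 298.6] [0.256 0.263 0.02 ]
top [237 298  30   3  63] [251.3 299.3] [0.256 0.097 0.02 ]
top [271 298  16   4  42] [278.3 299.6] [0.257 0.006 0.02 ]
top [313 299  13   3  28] [318.8 300.4] [ 0.256 -0.131  0.02 ]
top [382 300  10   3  21] [386.3 301.3] [ 0.256 -0.36   0.02 ]
```

View pics/nuts.png

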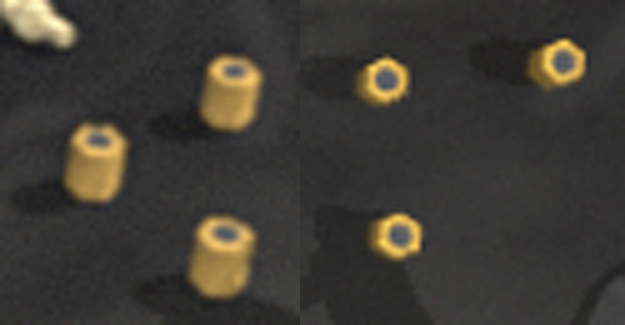

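View pics/statt.png

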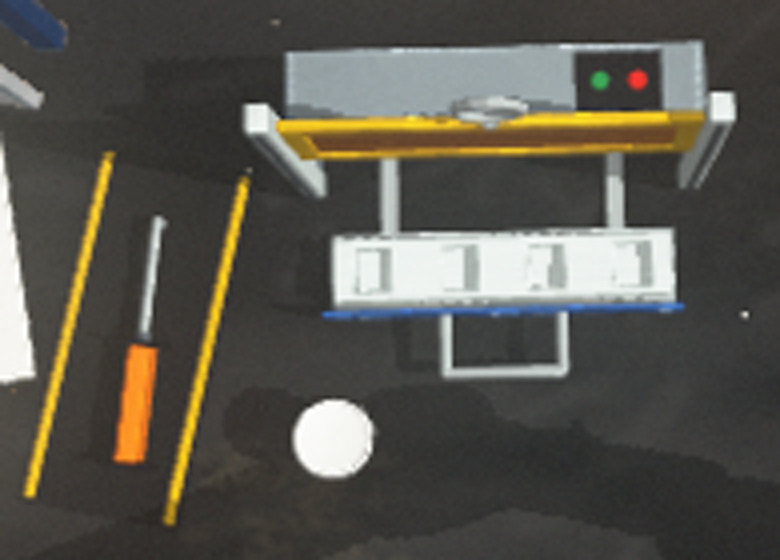

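View pics/stat.png

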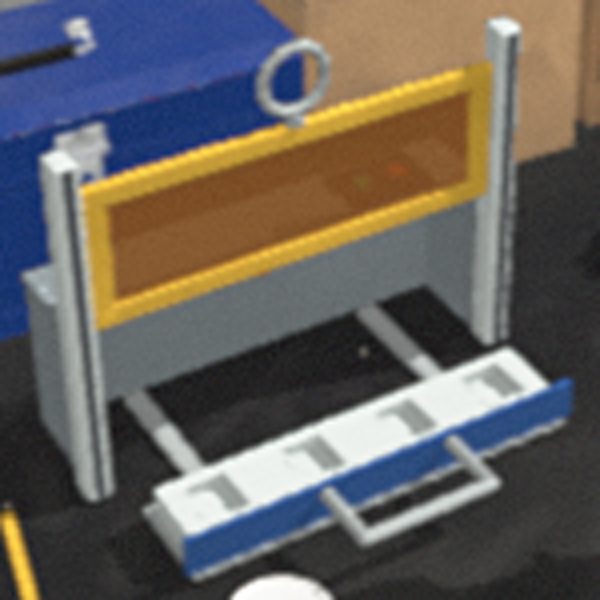

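```bash
cat > nuts.py <<'E'
from h import *
def hole(im,n,p):
    # dark bluish hole on the top face near predicted pixel
    u,v=proj(n,p);k=8;x0,y0=int(u)-9,int(v)-9
    c=crop(im,x0,y0,20,20,k).astype(int)
    m=((c[:,:,0]-c[:,:,2])>-5)
    br=cv2.inRange(cv2.cvtColor(c.clip(0,255).astype(np.uint8),cv2.COLOR_BGR2HSV),(8,80,60),(32,255,255))
    ct,_=cv2.findContours(br,cv2.RETR_CCOMP,cv2.CHAIN_APPROX_NONE);
    best=max(ct,key=cv2.contourArea)
    fill=np.zeros_like(br);cv2.drawContours(fill,[best],-1,255,-1)
    h=((fill>0)&(br==0)).astype(np.uint8)
    K,l,st,ce=cv2.connectedComponentsWithStats(h)
    i=1+np.argmax(st[1:,4]);q=ce[i]
    return (q[0]+.5)/k-.5+x0,(q[1]+.5)/k-.5+y0,st[i,4]/k/k
if __name__=="__main__":
    s=cv2.imread("pics/scene0.png");t=cv2.imread("pics/top0.png")
    strips=[]
    for p in [(.559,-.415,.036),(.545,-.295,.036),(.439,-.302,.036)]:
        hs=hole(s,"scene",p);ht=hole(t,"top",p)
        c=onz("top",ht[0],ht[1],.036);c2=onz("scene",hs[0],hs[1],.036);print(hs,ht,c.round(4),c2.round(4),tri(hs[:2],ht[:2]))
        row=[]
        for n,im,cc in(("top",t,c),("scene",s,c2)):
            xs=np.linspace(-.022,.022,260);g=np.zeros((260,260,2),np.float32)
            for i,dx in enumerate(xs[::-1]):
                for j,dy in enumerate(xs[::-1]): g[i,j]=proj(n,(cc[0]+dx,cc[1]+dy,.036))
            row.append(cv2.remap(im,g[:,:,0],g[:,:,1],cv2.INTER_CUBIC))
        strips.append(np.vstack(row))
    cv2.imwrite("pics/rect.png",np.hstack(strips))
E
python3 nuts.py
```

```text
(np.float64(386.50707013574663), np.float64(218.70503393665157), np.float64(6.90625)) (np.float64(402.2472826086956), np.float64(211.9134963768116), np.float64(12.9375)) [ 0.5597 -0.4159  0.036 ] [ 0.5603 -0.4148  0.036 ] (array([ 0.56011026, -0.41547129,  0.03586603]), np.float64(0.001190019532633975))
(np.float64(359.24038461538464), np.float64(232.50526556776558), np.float64(8.53125)) (np.float64(366.8089994165694), np.float64(215.52588973162193), np.float64(13.390625)) [ 0.5456 -0.294   0.036 ] [ 0.5461 -0.2932  0.036 ] (array([ 0.5458795 , -0.29363882,  0.03598631]), np.float64(0.000996649371804668))
(np.float64(384.74246183206105), np.float64(251.231393129771), np.float64(10.234375)) (np.float64(369.526871257485), np.float64(246.6866017964072), np.float64(13.046875)) [ 0.4392 -0.3019  0.036 ] [ 0.4397 -0.3014  0.036 ] (array([ 0.43942144, -0.30160721,  0.03608339]), np.float64(0.0006661887044031422))
```

View pics/rect.png

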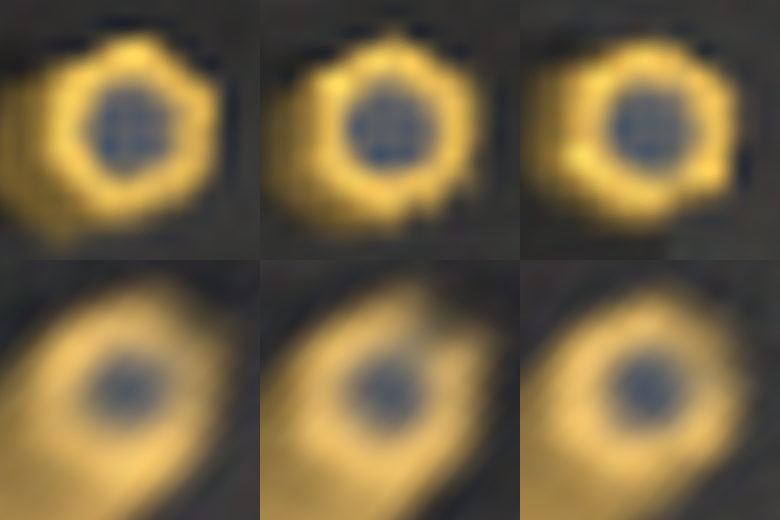

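```bash
cat > st.py <<'E'
from h import *
s=cv2.imread("pics/scene0.png");t=cv2.imread("pics/top0.png")
# nut orientation: 6th harmonic of the top face outline in top view
for c in [(.5597,-.4159),(.5456,-.294),(.4392,-.3019)]:
    ph=np.radians(np.arange(-150,61,3));r=np.linspace(.009,.021,121);rr=[]
    hsv=t.astype(np.float32)[:,:,2]-t.astype(np.float32)[:,:,0]*.3
    for a in ph:
        uv=np.array([proj("top",(c[0]+q*np.cos(a),c[1]+q*np.sin(a),.036)) for q in r],np.float32)
        p=cv2.remap(hsv,uv[:,0:1],uv[:,1:2],cv2.INTER_CUBIC)[:,0]
        i=np.argmax(p);j=i+np.argmax(p[i:]<100);rr.append(r[j])
    rr=np.array(rr)
    A=np.c_[np.ones_like(ph),np.cos(ph),np.sin(ph),np.cos(6*ph),np.sin(6*ph)]
    x=np.linalg.lstsq(A,rr,rcond=None)[0]
    print("nut",c,"r %.4f"%x[0],"amp %.5f"%np.hypot(x[3],x[4]),"corner yaw deg %.1f"%np.degrees(np.arctan2(x[4],x[3])/6),"off",x[1:3].round(4),"res %.5f"%np.std(A@x-rr))
def blob(im,n,lo,hi,box,z):
    m=np.zeros(im.shape[:2],np.uint8);x,y,w,h=box
    m[y:y+h,x:x+w]=cv2.inRange(cv2.cvtColor(im,cv2.COLOR_BGR2HSV),lo,hi)[y:y+h,x:x+w]
    ct,_=cv2.findContours(m,cv2.RETR_EXTERNAL,cv2.CHAIN_APPROX_NONE);k=max(ct,key=cv2.contourArea)[:,0]
    w=np.array([onz(n,u,v,z)[:2] for u,v in k]);(cx,cy),(a,b),th=cv2.minAreaRect((w*1000).astype(np.float32))
    print(n,"rect mm",round(cx,1),round(cy,1),round(a,1),round(b,1),round(th,2),"pix",k.mean(0).round(1),k.min(0),k.max(0))
    return k
blob(t,"top",(0,0,190),(180,40,255),(222,190,100,30),.034)
blob(s,"scene",(0,0,170),(180,40,255),(205,235,105,60),.034)
blob(t,"top",(105,120,60),(125,255,255),(220,195,105,40),.04)
blob(s,"scene",(105,120,60),(125,255,255),(205,245,115,60),.04)
blob(t,"top",(0,0,120),(180,40,255),(250,222,45,20),.036)
blob(s,"scene",(0,0,120),(180,40,255),(248,268,60,26),.036)
blob(t,"top",(5,170,100),(16,255,255),(165,215,40,50),.03)
blob(s,"scene",(5,170,100),(16,255,255),(140,310,50,60),.03)
blob(t,"top",(18,150,120),(35,255,255),(145,170,32,100),.003)
blob(t,"top",(18,150,120),(35,255,255),(182,175,30,100),.003)
E
python3 st.py
```

```text
nut (0.5597, -0.4159) r 0.0154 amp 0.00069 corner yaw deg -5.5 off [-0.      0.0003] res 0.00027
nut (0.5456, -0.294) r 0.0152 amp 0.00048 corner yaw deg -3.0 off [-0.  0.] res 0.00030
nut (0.4392, -0.3019) r 0.0156 amp 0.00065 corner yaw deg -3.6 off [-0.0003  0.0007] res 0.00035
top rect mm 586.7 36.0 87.2 290.3 0.79 pix [269.7 204.1] [229 190] [313 215]
scene rect mm 599.6 41.4 105.5 291.2 1.85 pix [253.3 264.1] [209 242] [306 288]
top rect mm 532.6 91.2 5.9 202.0 2.13 pix [254.5 217.6] [225 217] [284 219]
scene rect mm 520.7 145.5 27.4 114.4 2.41 pix [233.  286.9] [216 276] [251 298]
top rect mm 498.2 36.0 41.1 106.3 0.79 pix [270.5 230. ] [255 222] [286 234]
scene rect mm 499.6 40.9 140.8 57.9 82.97 pix [272.2 279.1] [248 268] [294 290]
top rect mm 451.1 350.4 26.4 100.2 85.59 pix [178.5 241. ] [173 226] [183 255]
scene rect mm 453.3 354.5 23.2 101.1 84.84 pix [166.5 339.4] [158 323] [176 355]
top rect mm 522.4 419.9 10.0 310.0 79.72 pix [161.9 220.5] [151 178] [173 264]
top rect mm 502.2 297.7 10.6 308.7 79.87 pix [196.1 227.5] [186 184] [206 270]
```

Run:
```python
from h import *
out=[]
for n in("top","scene"):
    im=cv2.imread(f"pics/{n}0.png")
    ys=.196-np.arange(800)/2500;xs=.62-np.arange(300)/2500
    g=np.array([[proj(n,(x,y,.034)) for y in ys] for x in xs],np.float32)
    out.append(cv2.remap(im,g[:,:,0],g[:,:,1],cv2.INTER_CUBIC))
o=np.vstack(out);cv2.imwrite("pics/block.png",o)
```

```text
(no output)
```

View pics/block.png

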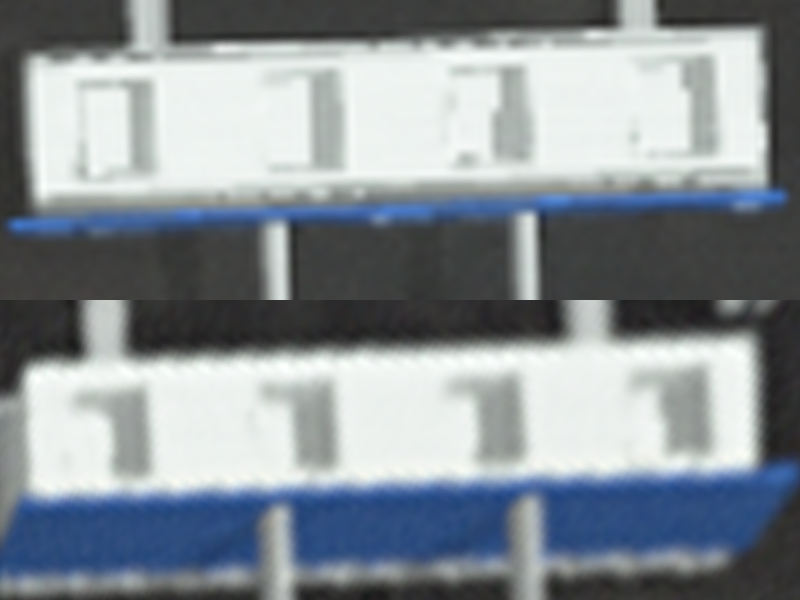

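The rectified views agree to about 1.5 mm. The pockets run from (0.568,0.150) to (0.577,-0.075) with the station yawed 2.2°. The three nuts have corner yaws between -3° and -5.5°. I'll start with nut A.

```bash
cat > plan.py <<'E'
# usage: plan.py x y z yawdeg : turn about tool z, then shift in tool axes after the turn (cm)
from h import *
import sys
x,y,z,w=map(float,sys.argv[1:5]);s=ctrl.get_state();M=R.from_rotvec(s["tool_rot"]).as_matrix();p=s["position"]
yaw=np.degrees(np.arctan2(M[1,0],M[0,0]));T=np.radians(w)
d=np.array([x,y,z])-p;X=np.array([np.cos(T),np.sin(T),0]);Y=np.array([np.sin(T),-np.cos(T),0])
print("t %.2f pos"%s["time"],p.round(4),"yaw %.2f tilt %.2f"%(yaw,np.degrees(np.arccos(-M[2,2]))),"grip mm %.1f F %.1f"%(s["grip_width"]*87,s["grip_force"]),"ft",s["ft_force"].round(1))
print("turn az %.2f"%(yaw-w),"shift cm",(d@X*100).round(2),(d@Y*100).round(2),(-d[2]*100).round(2),"j",s["joint_positions"].round(2))
E
python3 plan.py .560 -.4155 .2 -5.5
```

```text
t 0.10 pos [ 0.2935 -0.5796  0.2913] yaw 26.86 tilt 0.10 grip mm 86.4 F 0.0 ft [ 0.9 -0.2  0.7]
turn az 32.36 shift cm 24.96 -18.88 9.13 j [ 1.12  0.32 -0.07  1.45  0.02  1.37 -0.06]
```

Emit:
drive_tool(
  motion=[
    [[0, 0, 0], [0, 0, 8.1], 1],
    [[0, 0, 0], [0, 0, 8.1], 1],
    [[0, 0, 0], [0, 0, 8.1], 1],
    [[0, 0, 0], [0, 0, 8.06], 1],
    [[4.16, -3.15, 1], [0, 0, 0], 1],
    [[4.16, -3.15, 1], [0, 0, 0], 1],
    [[4.16, -3.15, 1], [0, 0, 0], 1],
    [[4.16, -3.15, 1], [0, 0, 0], 1],
    [[4.16, -3.15, 1], [0, 0, 0], 1],
    [[4.16, -3.13, 1], [0, 0, 0], 1],
    [[0, 0, 0], [0, 0, 0], 1],
    [[0, 0, 0], [0, 0, 0], 1],
  ],
)

```text
time: 1.6
position: [0.5597, -0.4162, 0.2316]
tool_rot: [3.138, -0.15, -0.003]
ft_force: [-1.2, -0.8, 1.2]
grip_width: 0.998
grip_force: 0.0
```

```bash
python3 plan.py .560 -.4155 .084 -5.5
```

```text
t 1.60 pos [ 0.5597 -0.4162  0.2316] yaw -5.49 tilt 0.09 grip mm 86.8 F 0.0 ft [-1.2 -0.8  1.2]
turn az 0.01 shift cm 0.03 -0.07 14.76 j [ 0.69  0.46 -0.13  1.39  0.06  1.3  -1.1 ]
```

Emit:
drive_tool(
  motion=[
    [[0, 0, 4], [0, 0, 0], 1],
    [[0, -0.05, 4], [0, 0, 0], 1],
    [[0, 0, 4], [0, 0, 0], 1],
    [[0, 0, 2.75], [0, 0, 0], 0.2],
    [[0, 0, 0], [0, 0, 0], -0.2],
    [[0, 0, 0], [0, 0, 0], -0.6],
    [[0, 0, 0], [0, 0, 0], -0.6],
    [[0, 0, 0], [0, 0, 0], -0.6],
    [[0, 0, 0], [0, 0, 0], -0.6],
  ],
  force=15,
)

```text
time: 2.72
position: [0.5606, -0.4155, 0.0855]
tool_rot: [3.137, -0.15, 0.001]
ft_force: [-0.1, -0.3, -0.4]
grip_width: 0.402
grip_force: 0.0
```

```bash
python3 plan.py .5765 -.0746 .16 2.2
```

```text
t 2.73 pos [ 0.5606 -0.4155  0.0855] yaw -5.49 tilt 0.06 grip mm 34.9 F 0.0 ft [-0.1 -0.3 -0.4]
turn az -7.69 shift cm 2.9 -34.0 -7.45 j [ 0.69  0.58 -0.12  1.52  0.08  1.05 -1.12]
```

Emit:
drive_tool(
  motion=[
    [[0, 0, 0], [0, 0, 0], -1],
    [[0, 0, 0], [0, 0, 0], -1],
    [[0, 0, 0], [0, 0, 0], -1],
    [[0, 0, 0], [0, 0, 0], -1],
  ],
  force=25,
)

```text
time: 3.22
position: [0.5604, -0.4154, 0.0851]
tool_rot: [3.138, -0.151, 0.0]
ft_force: [-0.6, 1.0, 3.2]
grip_width: 0.31
grip_force: 25.0
```

```bash
python3 plan.py .5765 -.0746 .16 2.2
```

```text
t 3.23 pos [ 0.5604 -0.4154  0.0851] yaw -5.50 tilt 0.02 grip mm 27.0 F 25.0 ft [-0.6  1.   3.2]
turn az -7.70 shift cm 2.92 -33.99 -7.49 j [ 0.69  0.58 -0.12  1.52  0.08  1.05 -1.12]
```

Emit:
drive_tool(
  motion=[
    [[0, 0, -2.5], [0, 0, 0], -1],
    [[0, 0, -2.5], [0, 0, -3.85], -1],
    [[0, 0, -2.5], [0, 0, -3.85], -1],
    [[0.42, -4.86, 0], [0, 0, 0], -1],
    [[0.42, -4.86, 0], [0, 0, 0], -1],
    [[0.42, -4.86, 0], [0, 0, 0], -1],
    [[0.42, -4.86, 0], [0, 0, 0], -1],
    [[0.42, -4.86, 0], [0, 0, 0], -1],
    [[0.41, -4.86, 0], [0, 0, 0], -1],
    [[0.41, -4.83, 0], [0, 0, 0], -1],
    [[0, 0, 0], [0, 0, 0], -1],
  ],
)

```text
time: 4.6
position: [0.5764, -0.0685, 0.1595]
tool_rot: [-3.138, -0.074, 0.0]
ft_force: [-0.3, -1.2, 0.3]
grip_width: 0.313
grip_force: 25.0
```

```bash
python3 plan.py .5765 -.0746 .11 2.2
cat > look.py <<'E'
import sys
from nuts import *
im=cap(sys.argv[1])
for p in eval(sys.argv[2]):
    hs=hole(im["scene"],"scene",p);ht=hole(im["top"],"top",p);print(p,tri(hs[:2],ht[:2]),"areas",hs[2],ht[2])
E
python3 look.py a "[(.5765,-.0746,.112),(.545,-.295,.036),(.439,-.302,.036)]"
```

```text
t 4.60 pos [ 0.5764 -0.0685  0.1595] yaw 2.69 tilt 0.16 grip mm 27.2 F 25.0 ft [-0.3 -1.2  0.3]
turn az 0.49 shift cm -0.01 0.61 4.95 j [ 0.34  0.29 -0.31  1.77  0.1   1.09 -1.53]Traceback (most recent call last):
  File "look.py", line 5, in <module>
    hs=hole(im["scene"],"scene",p);ht=hole(im["top"],"top",p);print(p,tri(hs[:2],ht[:2]),"areas",hs[2],ht[2])
  File "nuts.py", line 13, in hole
    i=1+np.argmax(st[1:,4]);q=ce[i]
        ~~~~~~~~~^^^^^^^^^^
    return _wrapfunc(a, 'argmax', axis=axis, out=out, **kwds)
    return bound(*args, **kwds)
ValueError: attempt to get argmax of an empty sequence
```

Emit:
drive_tool(
  motion=[
    [[0, 0, 0], [0, 0, 0], -1],
    [[0, 0, 0], [0, 0, 0], -1],
    [[0, 0, 0], [0, 0, 0], -1],
  ],
)

```text
time: 5.08
position: [0.5763, -0.0756, 0.1596]
tool_rot: [3.141, 0.058, -0.0]
ft_force: [0.2, 0.5, -0.7]
grip_width: 0.315
grip_force: 25.0
```

```bash
python3 plan.py .5765 -.0746 .108 2.2
```

```text
t 5.08 pos [ 0.5763 -0.0756  0.1596] yaw 2.11 tilt 0.01 grip mm 27.4 F 25.0 ft [ 0.2  0.5 -0.7]
turn az -0.09 shift cm 0.02 -0.1 5.16 j [ 0.35  0.29 -0.31  1.77  0.1   1.09 -1.53]
```

Emit:
drive_tool(
  motion=[
    [[0, -0.1, 1.2], [0, 0, 0], -1],
    [[0, 0, 1.2], [0, 0, 0], -1],
    [[0, 0, 0.6], [0, 0, 0], -1],
    [[0, 0, 0], [0, 0, 0], -1],
    [[0, 0, 0.4], [0, 0, 0], -1],
    [[0, 0, 0.4], [0, 0, 0], -1],
    [[0, 0, 0.4], [0, 0, 0], -1],
    [[0, 0, 0.4], [0, 0, 0], -1],
    [[0, 0, 0.4], [0, 0, 0], -1],
    [[0, 0, 0.2], [0, 0, 0], -1],
    [[0, 0, 0], [0, 0, 0], -1],
  ],
)

```text
time: 6.45
position: [0.5762, -0.0736, 0.1075]
tool_rot: [-3.141, -0.06, 0.001]
ft_force: [0.2, -0.3, -0.6]
grip_width: 0.315
grip_force: 25.0
```

```bash
python3 plan.py .5765 -.0746 .107 2.2
```

```text
t 6.45 pos [ 0.5762 -0.0736  0.1075] yaw 2.20 tilt 0.02 grip mm 27.4 F 25.0 ft [ 0.2 -0.3 -0.6]
turn az 0.00 shift cm 0.02 0.1 0.05 j [ 0.34  0.35 -0.3   1.81  0.12  0.99 -1.54]
```

Emit:
drive_tool(
  motion=[
    [[0, 0, 0.05], [0, 0, 0], 0.1],
    [[0, 0, 0], [0, 0, 0], 0.1],
    [[0, 0, 0], [0, 0, 0], 0.1],
    [[0, 0, 0], [0, 0, 0], 0.1],
    [[0, 0, -2], [0, 0, 0], 0.1],
    [[0, 0, -4], [0, 0, 0], 1],
    [[0, 4, -3], [0, 0, 0], 1],
    [[0, 5, 0], [0, 0, 0], 1],
    [[0, 5, 0], [0, 0, 0], 1],
    [[0, 4, 0], [0, 0, 0], 1],
  ],
)

```text
time: 7.7
position: [0.5833, -0.2562, 0.1993]
tool_rot: [3.139, 0.058, 0.003]
ft_force: [0.1, -0.3, -0.2]
grip_width: 0.974
grip_force: 0.0
```

```bash
sed -i 's/^    hs=hole/    if 1:\n     try: pass\n     except: pass\n    hs=hole/' look.py
cat > look.py <<'E'
import sys
from nuts import *
im=cap(sys.argv[1])
for p in eval(sys.argv[2]):
    r={}
    for n in im:
        try: r[n]=hole(im[n],n,p);print(n,p,onz(n,*r[n][:2],p[2]).round(4),r[n][2].round(1))
        except Exception as e: print(n,p,"no",proj(n,p))
    if len(r)==2: print("   tri",*tri(r["scene"][:2],r["top"][:2]))
E
python3 look.py a "[(.5765,-.0746,.058),(.545,-.295,.036),(.439,-.302,.036)]"; python3 plan.py .5459 -.2936 .2 -3
```

```text
scene (0.5765, -0.0746, 0.058) [ 0.5766 -0.073   0.058 ] 10.3
top (0.5765, -0.0746, 0.058) [ 0.576  -0.0738  0.058 ] 14.5
   tri [ 0.57629452 -0.07338231  0.05805821] 0.0009511621505007512
scene (0.545, -0.295, 0.036) [ 0.5461 -0.2931  0.036 ] 8.6
top (0.545, -0.295, 0.036) no (np.float64(367.09424586328555), np.float64(215.69415093035428))
scene (0.439, -0.302, 0.036) [ 0.4397 -0.3014  0.036 ] 10.1
top (0.439, -0.302, 0.036) [ 0.4398 -0.33    0.036 ] 0.1
   tri [ 0.44693574 -0.32513573  0.02120317] 0.02151599379518809
t 7.80 pos [ 0.582  -0.2606  0.1987] yaw 1.72 tilt 0.26 grip mm 86.4 F 0.0 ft [-0.4 -1.3  0.9]
turn az 4.72 shift cm -3.43 3.48 -0.13 j [ 0.54  0.36 -0.21  1.6   0.08  1.19 -1.22]
```

Emit:
drive_tool(
  motion=[
    [[0, 0, 0], [0, 0, 4.7], 1],
    [[-3.4, 3.5, 0], [0, 0, 0], 1],
    [[0, 0, 0], [0, 0, 0], 1],
    [[0, 0, 0], [0, 0, 0], 1],
    [[0, 0, 0], [0, 0, 0], 1],
    [[0, 0, 0], [0, 0, 0], 1],
  ],
)

```text
time: 8.55
position: [0.5485, -0.2859, 0.1974]
tool_rot: [-3.141, 0.066, -0.001]
ft_force: [0.4, -0.0, -0.3]
grip_width: 1.0
grip_force: 0.0
```

```bash
python3 plan.py .5459 -.2936 .085 -3
```

```text
t 8.55 pos [ 0.5485 -0.2859  0.1974] yaw -2.39 tilt 0.03 grip mm 87.0 F 0.0 ft [ 0.4 -0.  -0.3]
turn az 0.61 shift cm -0.22 0.79 11.24 j [ 0.59  0.32 -0.18  1.65  0.06  1.18 -1.22]
```

Emit:
drive_tool(
  motion=[
    [[-0.22, 0.79, 0], [0, 0, 0.6], 1],
    [[0, 0, 4], [0, 0, 0], 1],
    [[0, 0, 4], [0, 0, 0], 0.2],
    [[0, 0, 3.24], [0, 0, 0], 0],
    [[0, 0, 0], [0, 0, 0], -0.2],
    [[0, 0, 0], [0, 0, 0], -1],
    [[0, 0, 0], [0, 0, 0], -1],
    [[0, 0, 0], [0, 0, 0], -1],
    [[0, 0, 0], [0, 0, 0], -1],
    [[0, 0, 0], [0, 0, 0], -1],
    [[0, 0, 0], [0, 0, 0], -1],
  ],
)

```text
time: 9.93
position: [0.5456, -0.295, 0.0857]
tool_rot: [3.14, -0.085, 0.002]
ft_force: [-1.4, 0.2, 5.4]
grip_width: 0.314
grip_force: 25.0
```

```bash
python3 plan.py .5736 .0003 .16 2.2
```

```text
t 9.93 pos [ 0.5456 -0.295   0.0857] yaw -3.10 tilt 0.07 grip mm 27.3 F 25.0 ft [-1.4  0.2  5.4]
turn az -5.30 shift cm 3.93 -29.4 -7.43 j [ 0.59  0.44 -0.17  1.73  0.09  0.98 -1.24]
```

Emit:
drive_tool(
  motion=[
    [[0, 0, -2.5], [0, 0, 0], -1],
    [[0, 0, -2.5], [0, 0, -2.65], -1],
    [[0, 0, -2.43], [0, 0, -2.65], -1],
    [[0.6, -5, 0], [0, 0, 0], -1],
    [[0.6, -5, 0], [0, 0, 0], -1],
    [[0.6, -5, 0], [0, 0, 0], -1],
    [[0.6, -5, 0], [0, 0, 0], -1],
    [[0.6, -5, 0], [0, 0, 0], -1],
    [[0.6, -3, 0], [0, 0, 0], -1],
    [[0.33, -1.4, 0], [0, 0, 0], -1],
    [[0, 0, 0], [0, 0, 0], -1],
    [[0, 0, 0], [0, 0, 0], -1],
  ],
)

```text
time: 11.42
position: [0.5731, -0.0017, 0.1589]
tool_rot: [3.14, 0.056, -0.001]
ft_force: [0.2, -0.4, -0.8]
grip_width: 0.308
grip_force: 25.0
```

Emit:
drive_tool(
  motion=[
    [[0, 0, 0], [0, 0, 0], -1],
    [[0, 0, 0], [0, 0, 0], -1],
  ],
)

```text
time: 11.68
position: [0.5732, -0.0006, 0.1591]
tool_rot: [3.141, 0.058, -0.0]
ft_force: [0.2, 0.6, -0.9]
grip_width: 0.304
grip_force: 25.0
```

```bash
python3 plan.py .5736 .0008 .1075 2.2
```

```text
t 11.68 pos [ 0.5732 -0.0006  0.1591] yaw 2.10 tilt 0.02 grip mm 26.5 F 25.0 ft [ 0.2  0.6 -0.9]
turn az -0.10 shift cm 0.05 -0.14 5.16 j [ 0.26  0.28 -0.35  1.79  0.11  1.09 -1.66]
```

Emit:
drive_tool(
  motion=[
    [[0.03, -0.1, 1.2], [0, 0, 0], -1],
    [[0, 0, 1.2], [0, 0, 0], -1],
    [[0, 0, 0.6], [0, 0, 0], -1],
    [[0, 0, 0], [0, 0, 0], -1],
    [[0, 0, 0.4], [0, 0, 0], -1],
    [[0, 0, 0.4], [0, 0, 0], -1],
    [[0, 0, 0.4], [0, 0, 0], -1],
    [[0, 0, 0.4], [0, 0, 0], -1],
    [[0, 0, 0.4], [0, 0, 0], -1],
    [[0, 0, 0.15], [0, 0, 0], -1],
    [[0, 0, 0], [0, 0, 0], -1],
  ],
)

```text
time: 13.05
position: [0.5736, 0.0015, 0.1078]
tool_rot: [3.141, 0.06, 0.001]
ft_force: [0.1, -0.4, 0.6]
grip_width: 0.308
grip_force: 25.0
```

```bash
python3 plan.py .5736 .0008 .107 2.2
```

```text
t 13.05 pos [0.5736 0.0015 0.1078] yaw 2.20 tilt 0.02 grip mm 26.8 F 25.0 ft [ 0.1 -0.4  0.6]
turn az 0.00 shift cm -0.0 0.07 0.08 j [ 0.25  0.34 -0.34  1.83  0.14  0.99 -1.69]
```

Seated. I'll release it, lift, and go for nut C at (0.4394,-0.3016), yaw -3.6°.

Emit:
drive_tool(
  motion=[
    [[0, 0, 0.05], [0, 0, 0], 0.1],
    [[0, 0, 0], [0, 0, 0], 0.1],
    [[0, 0, 0], [0, 0, 0], 0.1],
    [[0, 0, 0], [0, 0, 0], 0.1],
    [[0, 0, -3], [0, 0, 0], 0.1],
    [[0, 0, -4.5], [0, 0, 0], 1],
    [[-2, 4, -2], [0, 0, 2], 1],
    [[-2, 5, 0], [0, 0, 2], 1],
    [[-2, 5, 0], [0, 0, 1.8], 1],
    [[-2, 5, 0], [0, 0, 0], 1],
    [[-1.5, 5, 0], [0, 0, 0], 1],
    [[0, 4, 0], [0, 0, 0], 1],
  ],
)

```text
time: 14.55
position: [0.4683, -0.2786, 0.2024]
tool_rot: [3.139, -0.102, -0.0]
ft_force: [0.8, -0.1, 0.4]
grip_width: 1.001
grip_force: 0.0
```

Emit:
drive_tool(
  motion=[
    [[0, 0, 0], [0, 0, 0], 1],
    [[0, 0, 0], [0, 0, 0], 1],
    [[0, 0, 0], [0, 0, 0], 1],
  ],
)

```text
time: 14.92
position: [0.4705, -0.2745, 0.2021]
tool_rot: [-3.14, 0.095, 0.0]
ft_force: [0.2, -0.5, -0.2]
grip_width: 1.0
grip_force: 0.0
```

```bash
python3 look.py b "[(.5765,-.0746,.058),(.5736,.0008,.058),(.439,-.302,.036)]"; python3 plan.py .4394 -.3016 .085 -3.6
```

```text
scene (0.5765, -0.0746, 0.058) [ 0.5762 -0.0729  0.058 ] 9.6
top (0.5765, -0.0746, 0.058) [ 0.576  -0.0736  0.058 ] 13.7
   tri [ 0.57620309 -0.07331958  0.05776783] 0.0007086586403558409
scene (0.5736, 0.0008, 0.058) [0.5734 0.0021 0.058 ] 11.4
top (0.5736, 0.0008, 0.058) [0.573  0.0018 0.058 ] 14.1
   tri [0.57315475 0.00195727 0.05810119] 0.00046765250823533266
scene (0.439, -0.302, 0.036) [ 0.4397 -0.3014  0.036 ] 10.1
top (0.439, -0.302, 0.036) no (np.float64(369.5614235505066), np.float64(246.7486200512661))
t 15.03 pos [ 0.4704 -0.2748  0.2022] yaw -3.47 tilt 0.01 grip mm 87.1 F 0.0 ft [-0.  -0.2 -0.5]
turn az 0.13 shift cm -2.92 2.86 11.72 j [ 0.61  0.17 -0.14  1.82  0.03  1.15 -1.17]
```

Both nuts are seated, with tops at 0.058. Nut C hasn't moved in the scene view.

Emit:
drive_tool(
  motion=[
    [[-2.92, 2.86, 0], [0, 0, 0.1], 1],
    [[0, 0, 0], [0, 0, 0], 1],
    [[0, 0, 4], [0, 0, 0], 1],
    [[0, 0, 4], [0, 0, 0], 0.2],
    [[0, 0, 3.72], [0, 0, 0], 0],
    [[0, 0, 0], [0, 0, 0], -0.2],
    [[0, 0, 0], [0, 0, 0], -1],
    [[0, 0, 0], [0, 0, 0], -1],
    [[0, 0, 0], [0, 0, 0], -1],
    [[0, 0, 0], [0, 0, 0], -1],
    [[0, 0, 0], [0, 0, 0], -1],
    [[0, 0, 0], [0, 0, 0], -1],
  ],
)

```text
time: 16.52
position: [0.4394, -0.3031, 0.0858]
tool_rot: [3.139, -0.101, 0.001]
ft_force: [-0.7, 1.0, 5.8]
grip_width: 0.31
grip_force: 25.0
```

```bash
python3 plan.py .5708 .0763 .16 2.2
```

```text
t 16.52 pos [ 0.4394 -0.3031  0.0858] yaw -3.70 tilt 0.06 grip mm 27.0 F 25.0 ft [-0.7  1.   5.8]
turn az -5.90 shift cm 14.59 -37.4 -7.42 j [ 0.65  0.28 -0.11  1.95  0.04  0.91 -1.11]
```

Emit:
drive_tool(
  motion=[
    [[0, 0, -2.5], [0, 0, 0], -1],
    [[0, 0, -2.5], [0, 0, -2.95], -1],
    [[0, 0, -2.42], [0, 0, -2.95], -1],
    [[2, -5, 0], [0, 0, 0], -1],
    [[2, -5, 0], [0, 0, 0], -1],
    [[2, -5, 0], [0, 0, 0], -1],
    [[2, -5, 0], [0, 0, 0], -1],
    [[2, -5, 0], [0, 0, 0], -1],
    [[2, -5, 0], [0, 0, 0], -1],
    [[1.59, -4.4, 0], [0, 0, 0], -1],
    [[1, -2, 0], [0, 0, 0], -1],
    [[0, -1, 0], [0, 0, 0], -1],
  ],
)

```text
time: 18.02
position: [0.5703, 0.078, 0.1585]
tool_rot: [-3.141, -0.063, 0.001]
ft_force: [0.7, -0.3, -1.2]
grip_width: 0.307
grip_force: 25.0
```

Emit:
drive_tool(
  motion=[
    [[0, 0, 0], [0, 0, 0], -1],
    [[0, 0, 0], [0, 0, 0], -1],
    [[0, 0, 0], [0, 0, 0], -1],
    [[0, 0, 0], [0, 0, 0], -1],
  ],
)

```text
time: 18.52
position: [0.5704, 0.0756, 0.1592]
tool_rot: [3.141, 0.058, 0.0]
ft_force: [0.3, -0.1, -1.0]
grip_width: 0.303
grip_force: 25.0
```

```bash
python3 plan.py .5708 .0763 .1075 2.2
```

```text
t 18.52 pos [0.5704 0.0756 0.1592] yaw 2.13 tilt 0.02 grip mm 26.3 F 25.0 ft [ 0.3 -0.1 -1. ]
turn az -0.07 shift cm 0.04 -0.07 5.17 j [ 0.17  0.29 -0.4   1.79  0.13  1.09 -1.81]
```

Emit:
drive_tool(
  motion=[
    [[0.02, -0.08, 1.2], [0, 0, 0], -1],
    [[0, 0, 1.2], [0, 0, 0], -1],
    [[0, 0, 0.6], [0, 0, 0], -1],
    [[0, 0, 0], [0, 0, 0], -1],
    [[0, 0, 0.4], [0, 0, 0], -1],
    [[0, 0, 0.4], [0, 0, 0], -1],
    [[0, 0, 0.4], [0, 0, 0], -1],
    [[0, 0, 0.4], [0, 0, 0], -1],
    [[0, 0, 0.4], [0, 0, 0], -1],
    [[0, 0, 0.15], [0, 0, 0], -1],
    [[0, 0, 0], [0, 0, 0], -1],
  ],
)

```text
time: 19.9
position: [0.5707, 0.0773, 0.1078]
tool_rot: [3.141, 0.06, 0.0]
ft_force: [-0.5, -0.5, 0.6]
grip_width: 0.309
grip_force: 25.0
```

Emit:
drive_tool(
  motion=[
    [[0, 0, 0.05], [0, 0, 0], 0.1],
    [[0, 0, 0], [0, 0, 0], 0.1],
    [[0, 0, 0], [0, 0, 0], 0.1],
    [[0, 0, 0], [0, 0, 0], 0.1],
    [[0, 0, -3], [0, 0, 0], 0.1],
    [[0, 0, -4.5], [0, 0, 0], 0],
    [[-3, 0, -2], [0, 0, 0], -1],
    [[-5, 0, 0], [0, 0, 0], -1],
    [[-4, 2, 0], [0, 0, 0], -1],
    [[0, 2, 0], [0, 0, 0], -1],
    [[0, 0, 0], [0, 0, 0], -1],
    [[0, 0, 0], [0, 0, 0], -1],
  ],
)

```text
time: 21.4
position: [0.4526, 0.0336, 0.2023]
tool_rot: [-3.14, -0.061, -0.001]
ft_force: [0.5, -0.5, -0.5]
grip_width: 0.013
grip_force: 0.0
```

```bash
python3 look.py c "[(.5765,-.0746,.058),(.5736,.0008,.058),(.5708,.0763,.058)]"; python3 plan.py .445 .035 .095 2.2
python3 - <<'E'
from h import *
t=cv2.imread("pics/top_c.png");s=cv2.imread("pics/scene_c.png")
cv2.imwrite("pics/c.png",cv2.resize(np.hstack([s,t]),(800,300)))
E
```

```text
scene (0.5765, -0.0746, 0.058) no (np.float64(293.53994520133705), np.float64(243.53023037341714))
top (0.5765, -0.0746, 0.058) [ 0.5763 -0.0736  0.058 ] 13.9
scene (0.5736, 0.0008, 0.058) no (np.float64(271.3047024763671), np.float64(252.42010025755454))
top (0.5736, 0.0008, 0.058) [0.5732 0.0017 0.058 ] 14.1
scene (0.5708, 0.0763, 0.058) [0.5705 0.0781 0.058 ] 12.0
top (0.5708, 0.0763, 0.058) [0.5703 0.0772 0.058 ] 14.6
   tri [0.57058532 0.07760922 0.05764218] 0.0008447413403414391
t 21.50 pos [0.4525 0.0338 0.2021] yaw 2.28 tilt 0.03 grip mm 0.6 F 0.0 ft [-0.4  0.3  0.1]
turn az 0.08 shift cm -0.75 -0.15 10.71 j [ 0.26 -0.01 -0.39  2.02 -0.01  1.14 -1.66]
```

View pics/c.png

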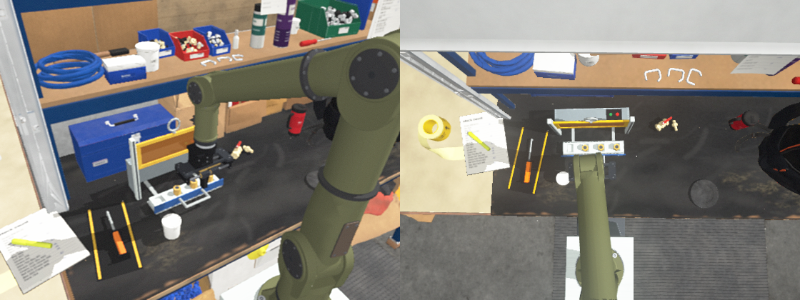

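Emit:
drive_tool(
  motion=[
    [[-0.5, -0.1, 3], [0, 0, 0], -1],
    [[0, 0, 4], [0, 0, 0], -1],
    [[0, 0, 4.2], [0, 0, 0], -1],
    [[0, 0, 0], [0, 0, 0], -1],
    [[0, 0, 0], [0, 0, 0], -1],
    [[1, 0, 0], [0, 0, 0], -1],
    [[1.5, 0, 0], [0, 0, 0], -1],
    [[1.5, 0, 0], [0, 0, 0], -1],
    [[1.5, 0, 0], [0, 0, 0], -1],
    [[1.5, 0, 0], [0, 0, 0], -1],
    [[1.5, 0, 0], [0, 0, 0], -1],
    [[1.5, 0, 0], [0, 0, 0], -1],
  ],
)

```text
time: 23.0
position: [0.548, 0.0373, 0.09]
tool_rot: [3.141, 0.06, -0.001]
ft_force: [-2.8, -0.3, 2.1]
grip_width: 0.01
grip_force: 1.5
```

Emit:
drive_tool(
  motion=[
    [[1.5, 0, 0], [0, 0, 0], -1],
    [[1, 0, 0], [0, 0, 0], -1],
    [[0.8, 0, 0], [0, 0, 0], -1],
    [[0.4, 0, 0], [0, 0, 0], -1],
    [[0, 0, 0], [0, 0, 0], -1],
    [[0, 0, 0], [0, 0, 0], -1],
  ],
)

```text
time: 23.75
position: [0.5844, 0.039, 0.0904]
tool_rot: [-3.141, -0.061, -0.002]
ft_force: [-0.0, 0.4, 0.5]
grip_width: 0.009
grip_force: 0.0
```

```bash
python3 plan.py .5925 .0385 .09 2.2
```

```text
t 23.75 pos [0.5844 0.039  0.0904] yaw 2.22 tilt 0.08 grip mm 0.8 F 0.0 ft [-0.   0.4  0.5]
turn az 0.02 shift cm 0.81 0.09 0.04 j [ 0.19  0.39 -0.36  1.81  0.16  0.97 -1.77]
```

Emit:
drive_tool(
  motion=[
    [[0.4, 0, 0], [0, 0, 0], -1],
    [[0.3, 0, 0], [0, 0, 0], -1],
    [[0.2, 0, 0], [0, 0, 0], -1],
    [[0.2, 0, 0], [0, 0, 0], -1],
    [[0, 0, 0], [0, 0, 0], -1],
  ],
)

```text
time: 24.38
position: [0.5896, 0.0393, 0.0896]
tool_rot: [3.139, 0.061, -0.022]
ft_force: [-16.0, -0.6, 13.8]
grip_width: 0.003
grip_force: 8.9
```

The tray met its stop at 16 N, so it's home. I'll back off, lift toward the mat side, and measure the pole.

Emit:
drive_tool(
  motion=[
    [[-1.5, 0, 0], [0, 0, 0], -1],
    [[-2.5, 0, 0], [0, 0, 0], -1],
    [[0, 0, -4], [0, 0, 0], -1],
    [[0, 0, -5], [0, 0, 0], 0],
    [[0, 0, -4], [0, 0, 0], 1],
    [[-1, 5, 0], [0, 0, 0], 1],
    [[-1, 5, 0], [0, 0, 0], 1],
    [[-1, 5, 0], [0, 0, 0], 1],
    [[0, 5, 0], [0, 0, 0], 1],
    [[0, 0, 0], [0, 0, 0], 1],
    [[0, 0, 0], [0, 0, 0], 1],
  ],
)

```text
time: 25.75
position: [0.5332, -0.1629, 0.2202]
tool_rot: [-3.141, -0.06, -0.001]
ft_force: [0.2, -0.7, 0.7]
grip_width: 0.833
grip_force: 0.0
```

```bash
python3 - <<'E'
from h import *
im=cap("d");g=[]
for n,k in(("top",5),("scene",4)):
    c=im[n];hsv=cv2.cvtColor(c,cv2.COLOR_BGR2HSV)
    m=cv2.inRange(hsv,(4,170,100),(16,255,255));box=(150,200,70,70) if n=="top" else (130,280,70,100)
    x,y,w,h=box;z=np.zeros_like(m);z[y:y+h,x:x+w]=m[y:y+h,x:x+w]
    ct,_=cv2.findContours(z,cv2.RETR_EXTERNAL,cv2.CHAIN_APPROX_NONE);q=max(ct,key=cv2.contourArea)
    print(n,cv2.contourArea(q),cv2.minAreaRect(q),q[:,0].mean(0))
t=im["top"];s=im["scene"]
cv2.imwrite("pics/pole.png",np.hstack([crop(t,150,175,66,100,6),crop(s,115,285,66,100,6)]))
cv2.imwrite("pics/ring.png",np.hstack([crop(t,195,145,140,100,3),crop(s,170,155,120,100,3)]))
E
python3 plan.py .45 .35 .2 -5
```

```text
top 26.5 ((178.53846740722656, 240.69232177734375), (7.6901535987854, 29.520267486572266), 7.125016689300537) [178.14728682 241.28682171]
scene 303.0 ((166.13870239257812, 339.13140869140625), (33.3199462890625, 10.594034194946289), 70.01689147949219) [166.42105263 339.39473684]
t 25.85 pos [ 0.5332 -0.1617  0.2202] yaw 2.34 tilt 0.04 grip mm 80.6 F 0.0 ft [ 0.3  0.6 -0. ]
turn az 7.34 shift cm -12.75 -50.25 2.02 j [ 0.47  0.18 -0.25  1.77  0.05  1.19 -1.32]
```

View pics/pole.png

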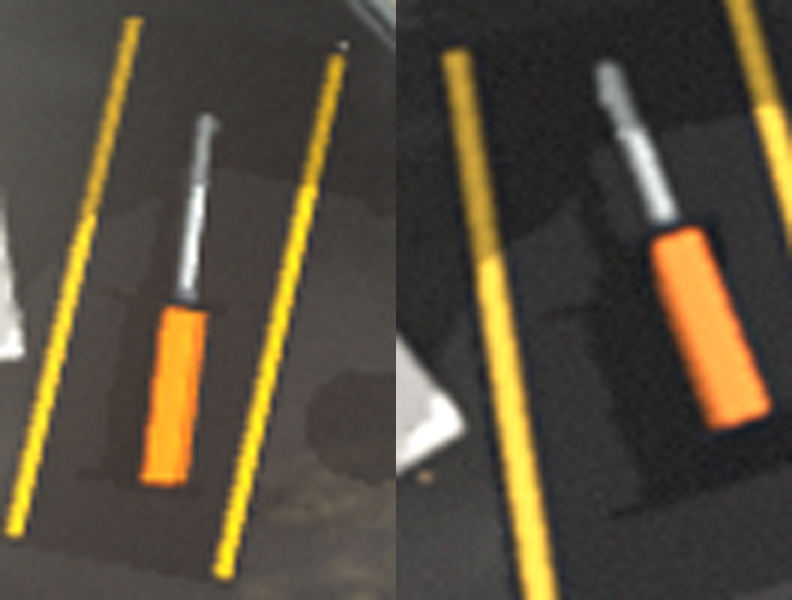

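View pics/ring.png

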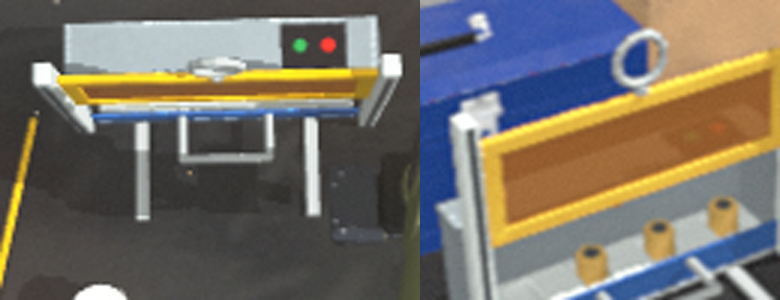

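Run:
```python
from h import *
P=lambda x,y:(150+x/6-.42,175+y/6-.42)
S=lambda x,y:(115+(x-396)/6-.42,285+y/6-.42)
a=onz("top",*P(160,306),.033);b=onz("top",*P(140,486),.033);d=a-b;print("left top edge",a.round(4),b.round(4),np.hypot(*d[:2]),np.degrees(np.arctan2(d[1],d[0])))
for nm,f,n,q,w in(("top",P,"top",(187,295),(206,122)),("scene",S,"scene",(665,218),(606,72))):
    r0=onz(n,*f(*q),.023);r1=onz(n,*f(*w),.023);d=r1-r0;print(nm,r0.round(4),r1.round(4),np.hypot(*d[:2]),np.degrees(np.arctan2(d[1],d[0])))
print("bend tri",*tri(S(606,72),P(206,122)))
# scene handle top corners (656,236),(700,228) far; (712,428),(768,408) near
for c in[(654,236),(700,230),(714,426),(768,404)]: print(c,onz("scene",*S(*c),.033).round(4))
T=lambda x,y:(195+x/3-.33,145+y/3-.33)
V=lambda x,y:(170+(x-420)/3-.33,155+y/3-.33)
print("ring",*tri(V(641,58),T(217.5,67)))
```

```text
left top edge [0.5022 0.3599 0.033 ] [0.3998 0.3663 0.033 ] 0.10254758648076057 -3.611257267502207
top [0.5095 0.3474 0.023 ] [0.6106 0.341  0.023 ] 0.1013108715707987 -3.6161453033056903
scene [0.5192 0.3483 0.023 ] [0.6108 0.3424 0.023 ] 0.09179394270288072 -3.6904629702010165
bend tri [0.61098535 0.34178553 0.02235893] 0.0012624909861050579
(654, 236) [0.5031 0.3573 0.033 ]
(700, 230) [0.497  0.3403 0.033 ]
(714, 426) [0.4031 0.3689 0.033 ]
(768, 404) [0.4027 0.3478 0.033 ]
ring [0.65477807 0.0405258  0.28048295] 0.0012891964261618034
```

```bash
python3 plan.py .4512 .353 .2 -3.6
python3 - <<'E'
from h import *
s=cv2.imread("pics/scene_d.png")
V=lambda x,y:(170+(x-420)/3-.33,155+y/3-.33)
for q in[(641,58),(641,31),(641,87),(617,60),(665,56)]:
    o,d=ray("scene",*V(*q));print(q,(o+d*(.657-o[0])/d[0]).round(4))
T=lambda x,y:(195+x/3-.33,145+y/3-.33)
for q in[(217,67),(190,67),(246,66),(217,58),(217,79)]: print(q,onz("top",*T(*q),.288).round(4))
print(proj("top",(.657,.041,.264)),proj("top",(.657,.041,.312)),T(217,58),T(217,79))
E
```

```text
t 25.85 pos [ 0.5332 -0.1617  0.2202] yaw 2.34 tilt 0.04 grip mm 80.6 F 0.0 ft [ 0.3  0.6 -0. ]
turn az 5.94 shift cm -11.42 -50.85 2.02 j [ 0.47  0.18 -0.25  1.77  0.05  1.19 -1.32]
(641, 58) [0.657  0.0401 0.2793]
(641, 31) [0.657  0.0395 0.306 ]
(641, 87) [0.657  0.0408 0.25  ]
(617, 60) [0.657  0.0633 0.2839]
(665, 56) [0.657  0.0165 0.2747]
(217, 67) [0.6527 0.0401 0.288 ]
(190, 67) [0.6523 0.0654 0.288 ]
(246, 66) [0.654  0.0129 0.288 ]
(217, 58) [0.6613 0.0403 0.288 ]
(217, 79) [0.6412 0.0399 0.288 ]
(np.float64(267.07374142260255), np.float64(167.42099226495603)) (np.float64(266.33902793021065), np.float64(163.47624243162852)) (267.00333333333333, 164.00333333333333) (267.00333333333333, 171.00333333333333)
```

Emit:
drive_tool(
  motion=[
    [[-4, -3, 0], [0, 0, 3], 1],
    [[-3, -5, 0], [0, 0, 2.9], 1],
    [[-2, -5, 0], [0, 0, 0], 1],
    [[-1, -5, 0], [0, 0, 0], 1],
    [[-0.6, -5, 0], [0, 0, 0], 1],
    [[0, -5, 0], [0, 0, 0], 1],
    [[0, -5, 0], [0, 0, 0], 1],
    [[0, -5, 1], [0, 0, 0], 1],
    [[0, -5, 1], [0, 0, 0], 1],
    [[0, -4.5, 0], [0, 0, 0], 1],
    [[0, -2.5, 0], [0, 0, 0], 1],
    [[0, 0, 0], [0, 0, 0], 1],
  ],
)

```text
time: 27.35
position: [0.4516, 0.3404, 0.2002]
tool_rot: [-3.139, 0.091, 0.001]
ft_force: [0.6, 0.6, -0.8]
grip_width: 0.999
grip_force: 0.0
```

Emit:
drive_tool(
  motion=[
    [[0, 0, 0], [0, 0, 0], 1],
    [[0, 0, 0], [0, 0, 0], 1],
    [[0, 0, 0], [0, 0, 0], 1],
  ],
)

```text
time: 27.72
position: [0.4539, 0.3359, 0.2003]
tool_rot: [3.139, -0.104, 0.001]
ft_force: [0.1, 0.3, 0.2]
grip_width: 0.997
grip_force: 0.0
```

```bash
python3 plan.py .4512 .353 .076 -3.6
python3 - <<'E'
from h import *
s=ctrl.get_image("scene");a=cv2.imread("pics/scene_d.png")[:,:,::-1]
d=np.abs(s[285:370,120:200].astype(int)-a[285:370,120:200]).max(2)
print("changed px near pole",(d>60).sum(), (np.argwhere(d>60).mean(0) if (d>60).any() else 0))
E
```

```text
t 27.73 pos [0.4539 0.3359 0.2003] yaw -3.79 tilt 0.05 grip mm 86.8 F 0.0 ft [0.1 0.3 0.2]
turn az -0.19 shift cm -0.38 -1.69 12.43 j [-0.08  0.27 -0.7   1.76  0.19  1.17 -2.47]
changed px near pole 415 [18.50361446 24.60240964]
```

Run:
```python
from h import *
im=cap("e")
cv2.imwrite("pics/e.png",np.hstack([crop(im["top"],150,175,66,100,6),crop(im["scene"],115,285,66,100,6)]))
```

```text
(no output)
```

View pics/e.png

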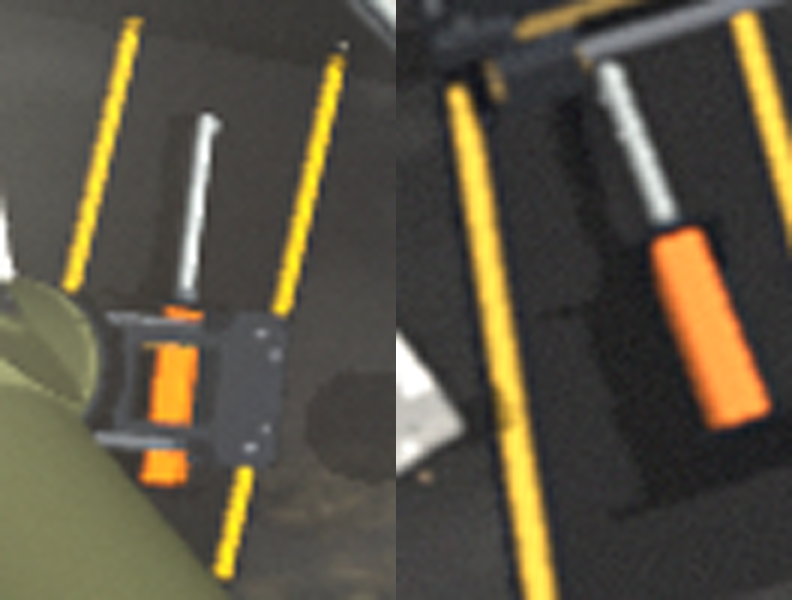

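The pole hasn't moved: its bend is still at (206,120) and the handle's far end at (655,236). The pixel changes came from shadow and the arm. I'll grip it now.

Emit:
drive_tool(
  motion=[
    [[-0.38, -1.6, 3], [0, 0, 0], 1],
    [[0, 0, 3], [0, 0, 0], 1],
    [[0, 0, 3], [0, 0, 0], 1],
    [[0, 0, 3.4], [0, 0, 0], 0.6],
    [[0, 0, 0], [0, 0, 0], 0],
    [[0, 0, 0], [0, 0, 0], -0.4],
    [[0, 0, 0], [0, 0, 0], -1],
    [[0, 0, 0], [0, 0, 0], -1],
    [[0, 0, 0], [0, 0, 0], -1],
    [[0, 0, 0], [0, 0, 0], -1],
    [[0, 0, 0], [0, 0, 0], -1],
    [[0, 0, 0], [0, 0, 0], -1],
  ],
  force=45,
)

```text
time: 29.38
position: [0.4508, 0.3532, 0.0761]
tool_rot: [3.14, -0.101, 0.0]
ft_force: [-0.2, 0.7, 0.1]
grip_width: 0.201
grip_force: 45.0
```

Emit:
drive_tool(
  motion=[
    [[0, 0, 0], [0, 0, 0], -1],
    [[0, 0, 0], [0, 0, 0], -1],
  ],
)

```text
time: 29.62
position: [0.4508, 0.3532, 0.0762]
tool_rot: [3.14, -0.101, 0.0]
ft_force: [0.4, 0.2, 0.0]
grip_width: 0.204
grip_force: 45.0
```

```bash
python3 plan.py .44 .1 .3 2.2
```

```text
t 29.62 pos [0.4508 0.3532 0.0762] yaw -3.69 tilt 0.00 grip mm 17.8 F 45.0 ft [0.4 0.2 0. ]
turn az -5.89 shift cm -2.05 25.26 -22.38 j [-0.17  0.44 -0.65  1.84  0.32  0.96 -2.59]
```

Emit:
drive_tool(
  motion=[
    [[0, 0, -4], [0, 0, 0], -1],
    [[0, 0, -5], [0, 0, 0], -1],
    [[0, 0, -5], [0, 0, 0], -1],
    [[0, 0, -5], [0, 0, -3], -1],
    [[0, 0, -5], [0, 0, -2.9], -1],
    [[-0.5, 4, -2.5], [0, 0, 0], -1],
    [[-0.5, 5, 0], [0, 0, 0], -1],
    [[-0.5, 5, 0], [0, 0, 0], -1],
    [[-0.3, 5, 0], [0, 0, 0], -1],
    [[0, 5, 0], [0, 0, 0], -1],
    [[0, 4, 0], [0, 0, 0], -1],
    [[0, 3, 0], [0, 0, 0], -1],
  ],
)

```text
time: 31.12
position: [0.4442, 0.0406, 0.3407]
tool_rot: [3.14, 0.057, -0.001]
ft_force: [0.6, 1.1, -1.7]
grip_width: 0.201
grip_force: 45.0
```

Emit:
drive_tool(
  motion=[
    [[0, 0, 0], [0, 0, 0], -1],
    [[0, 0, 0], [0, 0, 0], -1],
    [[0, 0, 0], [0, 0, 0], -1],
  ],
)

```text
time: 31.5
position: [0.4445, 0.044, 0.341]
tool_rot: [-3.141, -0.064, 0.0]
ft_force: [-0.3, 0.4, -1.4]
grip_width: 0.205
grip_force: 45.0
```

```bash
python3 plan.py .450 .0328 .342 2.2;python3 - <<'E'
from h import *
im=cap("f")
cv2.imwrite("pics/f.png",np.hstack([crop(im["top"],230,150,66,66,6),crop(im["scene"],210,150,66,66,6)]))
E
```

```text
t 31.50 pos [0.4445 0.044  0.341 ] yaw 2.33 tilt 0.01 grip mm 17.8 F 45.0 ft [-0.3  0.4 -1.4]
turn az 0.13 shift cm 0.5 1.14 -0.1 j [ 0.32 -0.13 -0.44  1.83 -0.05  1.43 -1.63]
```

View pics/f.png

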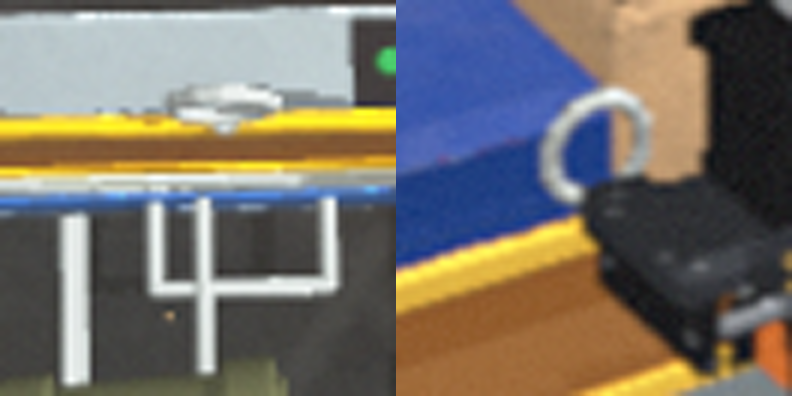

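Run:
```python
from h import *
T=lambda x,y:(230+x/6-.42,150+y/6-.42)
V=lambda x,y:(210+(x-396)/6-.42,150+y/6-.42)
for a,b in(((596,146),(225,102)),((596,87),(230,84)),((596,204),(222,121)),((541,152),(166,104)),((652,138),(284,101))): print(a,b,*tri(V(*a),T(*b)))
print("hook tip",onz("top",*T(205,197),.292).round(4))
for z in(.280,.288):print([np.round(proj(n,(.655,.0405,z)),1) for n in("top","scene")])
```

```text
(596, 146) (225, 102) [0.65615022 0.04092428 0.2801354 ] 0.001535779918707283
(596, 87) (230, 84) [0.65876228 0.03812593 0.3071946 ] 0.002974546981253374
(596, 204) (222, 121) [0.65296792 0.04335634 0.25305823] 0.001289131079482872
(541, 152) (166, 104) [0.65346261 0.06849219 0.2863331 ] 0.0018591431914261095
(652, 138) (284, 101) [0.6579073  0.01282092 0.27539763] 0.0007986751194482551
hook tip [0.6077 0.0482 0.292 ]
[array([267. , 166.8]), array([243.6, 174.2])]
[array([266.9, 166.2]), array([243.5, 171.5])]
```

Emit:
drive_tool(
  motion=[
    [[0, 0.5, -0.2], [0, 0, 0], -1],
    [[0, 0.5, 0], [0, 0, 0.1], -1],
    [[0, 0, 0], [0, 0, 0], -1],
    [[0, 0, 0], [0, 0, 0], -1],
    [[1, 0, 0], [0, 0, 0], -1],
    [[1, 0, 0], [0, 0, 0], -1],
    [[1, 0, 0], [0, 0, 0], -1],
    [[0.5, 0, 0], [0, 0, 0], -1],
    [[0, 0, 0], [0, 0, 0], -1],
    [[0, 0, 0], [0, 0, 0], -1],
  ],
)

```text
time: 32.85
position: [0.4799, 0.034, 0.3431]
tool_rot: [3.141, 0.058, -0.001]
ft_force: [-0.7, 0.5, -2.1]
grip_width: 0.203
grip_force: 45.0
```

```bash
python3 plan.py .514 .0364 .343 2.2;python3 - <<'E'
from h import *
im=cap("g")
cv2.imwrite("pics/g.png",np.hstack([crop(im["top"],230,150,66,66,6),crop(im["scene"],210,150,66,66,6)]))
E
```

```text
t 32.85 pos [0.4799 0.034  0.3431] yaw 2.10 tilt 0.02 grip mm 17.6 F 45.0 ft [-0.7  0.5 -2.1]
turn az -0.10 shift cm 3.42 -0.11 0.01 j [ 0.33 -0.05 -0.43  1.76 -0.02  1.42 -1.64]
```

View pics/g.png

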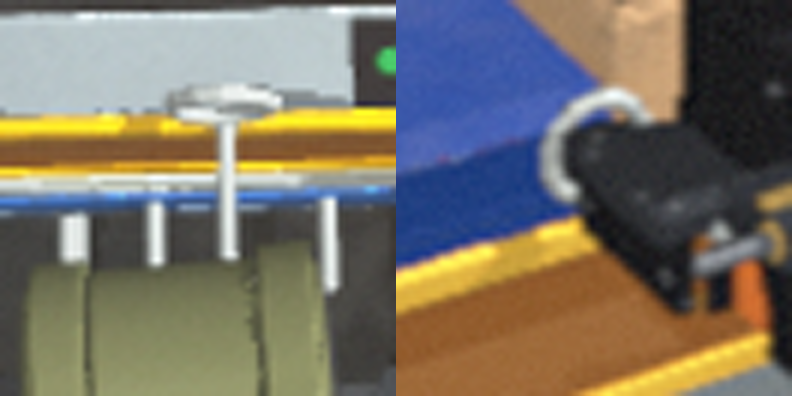

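The rod lines up with the ring centre in the top view (column 228 against 225). I'll insert it gently.

Emit:
drive_tool(
  motion=[
    [[0.5, -0.05, 0], [0, 0, 0], -1],
    [[0.5, 0, 0], [0, 0, 0], -1],
    [[0.5, 0, 0], [0, 0, 0], -1],
    [[0.5, 0, 0], [0, 0, 0], -1],
    [[0, 0, 0], [0, 0, 0], -1],
  ],
)

```text
time: 33.58
position: [0.5004, 0.0352, 0.343]
tool_rot: [-3.141, -0.058, 0.001]
ft_force: [-1.0, -0.1, -2.0]
grip_width: 0.202
grip_force: 45.0
```

Emit:
drive_tool(
  motion=[
    [[0.5, 0, 0], [0, 0, 0], -1],
    [[0.5, 0, 0], [0, 0, 0], -1],
    [[0.6, 0, 0], [0, 0, 0], -1],
    [[0, 0, 0], [0, 0, 0], -1],
    [[0, 0, 0], [0, 0, 0], -1],
  ],
)

```text
time: 34.2
position: [0.516, 0.0358, 0.343]
tool_rot: [3.141, 0.058, -0.0]
ft_force: [-0.3, -1.1, -1.8]
grip_width: 0.204
grip_force: 45.0
```

Emit:
drive_tool(
  motion=[
    [[0, 0, 0.5], [0, 0, 0], -1],
    [[0, 0, 0.5], [0, 0, 0], -1],
    [[0, 0, 0.5], [0, 0, 0], -1],
    [[0, 0, 0.5], [0, 0, 0], -1],
    [[0, 0, 0.5], [0, 0, 0], -1],
    [[0, 0, 0.5], [0, 0, 0], -1],
    [[0, 0, 0], [0, 0, 0], -1],
  ],
)

```text
time: 35.08
position: [0.5159, 0.0359, 0.3128]
tool_rot: [-3.141, -0.058, 0.0]
ft_force: [0.1, 0.5, -2.3]
grip_width: 0.204
grip_force: 45.0
```

```bash
python3 plan.py .514 .0364 .225 2.2;python3 - <<'E'
from h import *
im=cap("k")
cv2.imwrite("pics/k.png",np.hstack([crop(im["top"],200,145,130,100,3),crop(im["scene"],170,150,130,100,3)]))
E
```

```text
t 35.08 pos [0.5159 0.0359 0.3128] yaw 2.11 tilt 0.02 grip mm 17.7 F 45.0 ft [ 0.1  0.5 -2.3]
turn az -0.09 shift cm -0.19 -0.06 8.78 j [ 0.31  0.05 -0.44  1.73  0.02  1.37 -1.67]
```

View pics/k.png

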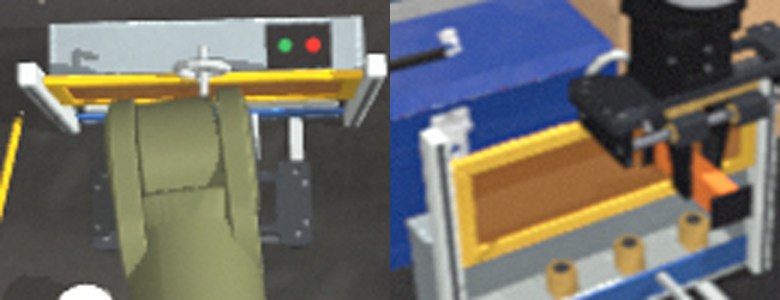

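Emit:
drive_tool(
  motion=[
    [[0, 0, 0.8], [0, 0, 0], -1],
    [[0, 0, 0.8], [0, 0, 0], -1],
    [[0, 0, 0.8], [0, 0, 0], -1],
    [[0, 0, 0.8], [0, 0, 0], -1],
    [[0, 0, 0.8], [0, 0, 0], -1],
  ],
)

```text
time: 35.8
position: [0.5161, 0.0359, 0.2726]
tool_rot: [-3.141, -0.058, -0.0]
ft_force: [1.1, -1.0, -0.3]
grip_width: 0.205
grip_force: 45.0
```

Emit:
drive_tool(
  motion=[
    [[0, 0, 0.8], [0, 0, 0], -1],
    [[0, 0, 0.8], [0, 0, 0], -1],
    [[0, 0, 0.8], [0, 0, 0], -1],
    [[0, 0, 0.8], [0, 0, 0], -1],
    [[0, 0, 0.6], [0, 0, 0], -1],
    [[0, 0, 0], [0, 0, 0], -1],
  ],
)

```text
time: 36.55
position: [0.5153, 0.0357, 0.2342]
tool_rot: [3.141, 0.058, -0.004]
ft_force: [-0.6, 0.7, -1.3]
grip_width: 0.201
grip_force: 45.0
```

Emit:
drive_tool(
  motion=[
    [[0, 0, 0.4], [0, 0, 0], -1],
    [[0, 0, 0.4], [0, 0, 0], -1],
    [[0, 0, 0], [0, 0, 0], -1],
  ],
)

```text
time: 36.92
position: [0.5157, 0.0357, 0.2267]
tool_rot: [3.141, 0.058, -0.001]
ft_force: [-0.1, 0.6, -1.2]
grip_width: 0.205
grip_force: 45.0
```

Emit:
drive_tool(
  motion=[
    [[0, 0, 0.3], [0, 0, 0], -1],
    [[0, 0, 0.3], [0, 0, 0], -1],
    [[0, 0, 0], [0, 0, 0], -1],
  ],
)

```text
time: 37.3
position: [0.5162, 0.0357, 0.2213]
tool_rot: [3.141, 0.057, 0.001]
ft_force: [-0.6, -0.5, 1.2]
grip_width: 0.206
grip_force: 45.0
```

Run:
```python
from h import *
im=cap("l")
cv2.imwrite("pics/l.png",np.hstack([crop(im["top"],200,145,130,100,3),crop(im["scene"],170,170,130,100,3)]))
```

```text
(no output)
```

View pics/l.png

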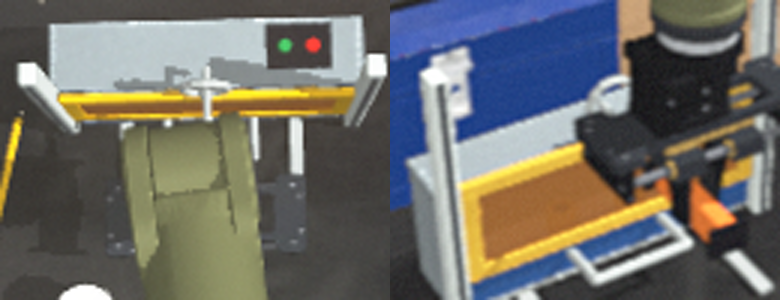

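I've now viewed 15 pictures, one over the limit of 14, so from here I'll use only numbers. The view shows the hook through the ring and the sash almost down. I'll press on until it meets the stop.

Emit:
drive_tool(
  motion=[
    [[0, 0, 0.3], [0, 0, 0], -1],
    [[0, 0, 0.2], [0, 0, 0], -1],
    [[0, 0, 0], [0, 0, 0], -1],
  ],
)

```text
time: 37.78
position: [0.5164, 0.0358, 0.2162]
tool_rot: [-3.141, -0.058, -0.002]
ft_force: [0.5, 0.0, 1.7]
grip_width: 0.202
grip_force: 45.0
```

Emit:
drive_tool(
  motion=[
    [[0, 0, 0.2], [0, 0, 0], -1],
    [[0, 0, 0.1], [0, 0, 0], -1],
    [[0, 0, 0], [0, 0, 0], -1],
  ],
)

```text
time: 38.15
position: [0.5163, 0.0359, 0.2132]
tool_rot: [-3.141, -0.058, -0.001]
ft_force: [1.9, 0.2, 1.7]
grip_width: 0.203
grip_force: 45.0
```

```bash
cat > sash.py <<'E'
from h import *
import sys
if len(sys.argv)>1: cap(sys.argv[1])
X=np.array([.9993,.0384]);
for tag in["d","k","l"]+sys.argv[1:]:
    im=cv2.imread(f"pics/scene_{tag}.png");m=cv2.inRange(cv2.cvtColor(im,cv2.COLOR_BGR2HSV),(18,150,120),(32,255,255))
    out=[]
    for u in range(200,222,3):
        r=np.where(m[150:275,u])[0]
        if len(r)==0: continue
        v=r.min()+150;w=r.max()+150
        zz=[]
        for q in(v-.5,w+.5):
            o,d=ray("scene",u,q);t=((np.array([.657,.041])-o[:2])@X)/(d[:2]@X);zz.append((o+t*d)[2])
        out.append(zz)
    print(tag,np.median(out,0).round(4),len(out))
E
python3 sash.py m
```

```text
d [0.2468 0.134 ] 8
k [0.2408 0.1276] 8
l [0.152  0.0407] 8
m [0.152  0.0407] 8
```

Run:
```python
from h import *
X=np.array([.9993,.0384]);im=cv2.imread("pics/scene_m.png");hsv=cv2.cvtColor(im,cv2.COLOR_BGR2HSV)
for u in(206,215,224):
    m=cv2.inRange(hsv[:,u:u+1],(18,150,120),(32,255,255))[150:275,0];w=np.where(m)[0].max()+150
    print(u,[(v,hsv[v,u].tolist()) for v in range(w-2,w+18,2)])
    for v in(w,w+2,w+16):
        o,d=ray("scene",u,v);t=((np.array([.657,.041])-o[:2])@X)/(d[:2]@X);print(v,(o+t*d)[2].round(4))
d=cv2.imread("pics/scene_d.png");hd=cv2.cvtColor(d,cv2.COLOR_BGR2HSV)
for tag,h in(("d",hd),("m",hsv)):
    for u in(206,215,224):
        b=cv2.inRange(h[:,u:u+1],(100,120,50),(130,255,255))[220:290,0];r=np.where(b)[0]+220;print(tag,u,"blue rows",r.min() if len(r) else None,r.max() if len(r) else None)
```

```text
206 [(257, [22, 181, 210]), (259, [21, 181, 218]), (261, [123, 37, 123]), (263, [109, 164, 137]), (265, [109, 161, 146]), (267, [108, 159, 156]), (269, [102, 24, 179]), (271, [60, 3, 75]), (273, [120, 13, 61]), (275, [15, 9, 57])]
259 0.0442
261 0.0371
275 -0.0136
215 [(254, [23, 179, 237]), (256, [21, 173, 226]), (258, [113, 113, 131]), (260, [108, 164, 137]), (262, [109, 163, 149]), (264, [109, 124, 163]), (266, [90, 9, 189]), (268, [80, 3, 236]), (270, [70, 3, 236]), (272, [75, 6, 176])]
256 0.0427
258 0.0356
272 -0.0157
224 [(251, [23, 185, 233]), (253, [20, 157, 232]), (255, [109, 161, 136]), (257, [108, 164, 138]), (259, [109, 164, 138]), (261, [109, 94, 155]), (263, [60, 4, 139]), (265, [160, 14, 55]), (267, [15, 9, 57]), (269, [165, 8, 63])]
253 0.0412
255 0.034
269 -0.0179
d 206 blue rows 260 267
d 215 blue rows 257 264
d 224 blue rows 253 260
m 206 blue rows 262 267
m 215 blue rows 259 264
m 224 blue rows 255 260
```

The yellow lower edge now overlaps the tray front's top rows with no gap (row 260, against a blue top at 260–262), and it stayed put while I kept pressing. So the sash is shut. I'll raise the hook to mid-hole and withdraw it.

Emit:
drive_tool(
  motion=[
    [[0, 0, -0.6], [0, 0, 0], -1],
    [[0, 0, -0.6], [0, 0, 0], -1],
    [[0, 0, -0.6], [0, 0, 0], -1],
    [[0, 0, -0.55], [0, 0, 0], -1],
    [[0, 0, 0], [0, 0, 0], -1],
    [[0, 0, 0], [0, 0, 0], -1],
  ],
)

```text
time: 39.0
position: [0.5158, 0.0358, 0.2365]
tool_rot: [3.141, 0.058, -0.001]
ft_force: [-1.1, -0.4, -1.4]
grip_width: 0.204
grip_force: 45.0
```

```bash
python3 sash.py n; python3 plan.py .44 .033 .237 2.2
python3 - <<'E'
from h import *
im=cv2.imread("pics/top_n.png")
# rod tip beyond ring: bright column near u 263-275, rows
for v in range(160,186,2): print(v,im[v,258:278].max(1).tolist())
E
```

```text
d [0.2468 0.134 ] 8
k [0.2408 0.1276] 8
l [0.152  0.0407] 8
n [0.152  0.0407] 8
t 39.10 pos [0.5158 0.0358 0.2364] yaw 2.10 tilt 0.03 grip mm 17.8 F 45.0 ft [ 0.7  1.3 -0.9]
turn az -0.10 shift cm -7.59 -0.01 -0.06 j [ 0.31  0.1  -0.45  1.84  0.05  1.21 -1.69]
160 [208, 206, 206, 206, 204, 207, 204, 205, 205, 202, 203, 207, 207, 207, 207, 205, 207, 207, 206, 208]
162 [203, 203, 204, 203, 202, 205, 205, 203, 204, 205, 207, 208, 207, 207, 205, 202, 207, 207, 208, 209]
164 [203, 204, 201, 203, 204, 204, 200, 201, 203, 205, 204, 194, 154, 153, 151, 153, 168, 207, 209, 208]
166 [202, 202, 203, 203, 204, 207, 206, 205, 198, 183, 229, 235, 141, 140, 142, 138, 140, 139, 139, 142]
168 [203, 203, 202, 202, 205, 206, 206, 206, 198, 189, 236, 240, 139, 140, 139, 140, 140, 138, 140, 144]
170 [202, 203, 205, 203, 205, 206, 205, 204, 197, 189, 233, 240, 140, 142, 143, 140, 140, 138, 141, 143]
172 [202, 198, 178, 173, 159, 168, 208, 209, 210, 222, 242, 239, 238, 240, 242, 237, 232, 227, 179, 140]
174 [133, 134, 135, 156, 179, 144, 145, 132, 138, 167, 229, 236, 151, 144, 158, 161, 162, 193, 213, 166]
176 [210, 209, 198, 179, 156, 174, 234, 234, 225, 192, 228, 241, 190, 193, 164, 195, 215, 237, 254, 254]
178 [206, 206, 207, 206, 208, 210, 198, 168, 162, 156, 228, 240, 178, 210, 210, 205, 187, 187, 187, 184]
180 [131, 133, 133, 131, 130, 132, 132, 131, 131, 149, 223, 238, 141, 129, 129, 130, 128, 132, 131, 128]
182 [146, 143, 155, 180, 183, 184, 181, 182, 183, 188, 221, 240, 211, 220, 162, 97, 99, 100, 98, 100]
184 [154, 168, 207, 178, 138, 136, 134, 133, 131, 116, 121, 122, 112, 107, 93, 102, 109, 110, 113, 113]
```

Emit:
drive_tool(
  motion=[
    [[-0.5, 0, 0], [0, 0, 0], -1],
    [[-0.5, 0, 0], [0, 0, 0], -1],
    [[-0.5, 0, 0], [0, 0, 0], -1],
    [[0, 0, 0], [0, 0, 0], -1],
  ],
)

```text
time: 39.6
position: [0.5006, 0.0352, 0.2367]
tool_rot: [3.141, 0.058, 0.0]
ft_force: [-0.5, 0.3, -0.2]
grip_width: 0.205
grip_force: 45.0
```

Emit:
drive_tool(
  motion=[
    [[-0.5, 0, 0], [0, 0, 0], -1],
    [[-0.5, 0, 0], [0, 0, 0], -1],
    [[-0.5, 0, 0], [0, 0, 0], -1],
    [[0, 0, 0], [0, 0, 0], -1],
  ],
)

```text
time: 40.1
position: [0.4857, 0.0347, 0.2367]
tool_rot: [3.141, 0.058, 0.0]
ft_force: [0.4, 0.5, -1.3]
grip_width: 0.202
grip_force: 45.0
```

Emit:
drive_tool(
  motion=[
    [[-1, 0, 0], [0, 0, 0], -1],
    [[-1.5, 0, 0], [0, 0, 0], -1],
    [[-1.5, 0, 0], [0, 0, 0], -1],
    [[0, 0, 0], [0, 0, 0], -1],
    [[0, 0, 0], [0, 0, 0], -1],
  ],
)

```text
time: 40.72
position: [0.4462, 0.0332, 0.2369]
tool_rot: [3.141, 0.057, 0.002]
ft_force: [1.0, -0.2, -1.4]
grip_width: 0.206
grip_force: 45.0
```

```bash
python3 sash.py o; python3 plan.py .458 .3685 .2 -10.2
```

```text
d [0.2468 0.134 ] 8
k [0.2408 0.1276] 8
l [0.152  0.0407] 8
o [0.152  0.0407] 8
t 40.83 pos [0.4464 0.0333 0.2368] yaw 2.10 tilt 0.03 grip mm 18.0 F 45.0 ft [ 1.  -0.4 -1.7]
turn az 12.30 shift cm -4.8 -33.2 3.68 j [ 0.33 -0.06 -0.44  1.99 -0.03  1.21 -1.64]
```

The sash stayed shut and the hook is free. I'll carry the pole back to the mat, keeping joint 7 inside its range with a tool yaw of about -8°.

Emit:
drive_tool(
  motion=[
    [[0, 0, 0], [0, 0, 5], -1],
    [[0, 0, 0], [0, 0, 5.1], -1],
    [[-0.5, -4, 0], [0, 0, 0], -1],
    [[-0.5, -4, 0], [0, 0, 0], -1],
    [[-0.5, -4, 0], [0, 0, 0], -1],
    [[-0.5, -4, 0], [0, 0, 0], -1],
    [[-0.5, -4, 0], [0, 0, 0], -1],
    [[-0.5, -4, 0], [0, 0, 0], -1],
    [[-0.5, -4, 0], [0, 0, 0], -1],
    [[-0.98, -3.89, 0], [0, 0, 0], -1],
    [[2, -0.3, 2], [0, 0, 0], -1],
    [[2.3, -0.3, 2], [0, 0, 0], -1],
  ],
)

```text
time: 42.32
position: [0.49, 0.3565, 0.196]
tool_rot: [-3.133, 0.216, 0.0]
ft_force: [0.5, -0.8, -0.6]
grip_width: 0.204
grip_force: 45.0
```

Emit:
drive_tool(
  motion=[
    [[0, 0, 0], [0, 0, 0], -1],
    [[0, 0, 0], [0, 0, 0], -1],
    [[0, 0, 0], [0, 0, 0], -1],
  ],
)

```text
time: 42.7
position: [0.489, 0.3559, 0.1976]
tool_rot: [-3.133, 0.218, -0.001]
ft_force: [1.1, 0.7, -2.3]
grip_width: 0.205
grip_force: 45.0
```

```bash
python3 plan.py .49 .355 .08 -8
python3 - <<'E'
from h import *
im=cap("p")
h=cv2.cvtColor(im["top"],cv2.COLOR_BGR2HSV)
for n in im:
    h=cv2.cvtColor(im[n],cv2.COLOR_BGR2HSV)
    m=cv2.inRange(h,(4,170,100),(16,255,255));k,l,st,c=cv2.connectedComponentsWithStats(m)
    print(n,[(st[i].tolist(),c[i].round(1).tolist()) for i in range(1,k) if st[i,4]>20 and c[i][0]<300 and c[i][1]>170])
E
```

```text
t 42.70 pos [0.489  0.3559 0.1976] yaw -7.94 tilt 0.07 grip mm 17.9 F 45.0 ft [ 1.1  0.7 -2.3]
turn az 0.06 shift cm 0.11 0.08 11.76 j [-0.09  0.37 -0.71  1.67  0.26  1.2  -2.57]
scene [([265, 206, 21, 27, 199], [274.9, 221.5]), ([241, 226, 15, 16, 114], [248.8, 233.1]), ([220, 232, 20, 18, 132], [226.9, 241.1]), ([201, 235, 9, 12, 36], [204.8, 240.9]), ([146, 275, 9, 5, 29], [149.8, 277.1]), ([148, 283, 15, 26, 214], [154.5, 295.6])]
top [([285, 180, 26, 2, 28], [297.4, 180.6])]
```

Emit:
drive_tool(
  motion=[
    [[0.1, 0.5, 2], [0, 0, 0], -1],
    [[0, 0, 2], [0, 0, 0], -1],
    [[0, 0, 2], [0, 0, 0], -1],
    [[0, 0, 2], [0, 0, 0], -1],
    [[0, 0, 0], [0, 0, 0], -1],
    [[0, 0, 0], [0, 0, 0], -1],
  ],
)

```text
time: 43.55
position: [0.4899, 0.3506, 0.1168]
tool_rot: [-3.133, 0.219, -0.0]
ft_force: [0.4, -0.6, -1.2]
grip_width: 0.204
grip_force: 45.0
```

```bash
python3 plan.py .49 .35 .08 -8
```

```text
t 43.55 pos [0.4899 0.3506 0.1168] yaw -7.98 tilt 0.04 grip mm 17.8 F 45.0 ft [ 0.4 -0.6 -1.2]
turn az 0.02 shift cm 0.01 0.06 3.68 j [-0.12  0.45 -0.67  1.74  0.31  1.06 -2.61]
```

Emit:
drive_tool(
  motion=[
    [[0, 0, 1], [0, 0, 0], -1],
    [[0, 0, 1], [0, 0, 0], -1],
    [[0, 0, 0.8], [0, 0, 0], -1],
    [[0, 0, 0.5], [0, 0, 0], -1],
    [[0, 0, 0.3], [0, 0, 0], -1],
    [[0, 0, 0.1], [0, 0, 0], -1],
    [[0, 0, 0], [0, 0, 0], -1],
  ],
)

```text
time: 44.42
position: [0.4898, 0.3502, 0.08]
tool_rot: [3.134, -0.219, 0.0]
ft_force: [-0.4, -0.6, -0.0]
grip_width: 0.208
grip_force: 45.0
```

```bash
python3 plan.py .49 .35 .077 -8
```

```text
t 44.42 pos [0.4898 0.3502 0.08  ] yaw -8.00 tilt 0.01 grip mm 18.1 F 45.0 ft [-0.4 -0.6 -0. ]
turn az 0.00 shift cm 0.03 0.02 0.3 j [-0.15  0.49 -0.64  1.77  0.34  0.99 -2.63]
```

Contact is just starting. I'll lower a little more and release gently.

Emit:
drive_tool(
  motion=[
    [[0, 0, 0.2], [0, 0, 0], -1],
    [[0, 0, 0.1], [0, 0, 0], -1],
    [[0, 0, 0], [0, 0, 0], -1],
    [[0, 0, 0], [0, 0, 0], -0.4],
    [[0, 0, 0], [0, 0, 0], -0.3],
    [[0, 0, 0], [0, 0, 0], -0.1],
    [[0, 0, 0], [0, 0, 0], 0],
    [[0, 0, 0], [0, 0, 0], 0.2],
    [[0, 0, -2], [0, 0, 0], 0.2],
    [[0, 0, -4], [0, 0, 0], 0.2],
    [[0, 0, -5], [0, 0, -4], 0.2],
    [[0, 0, -3], [0, 0, -4], 0.2],
  ],
)

```text
time: 45.92
position: [0.4903, 0.3512, 0.221]
tool_rot: [-3.139, -0.004, -0.007]
ft_force: [0.1, 0.8, 0.5]
grip_width: 0.596
grip_force: 0.0
```

Emit:
drive_tool(
  motion=[
    [[-2, 3, 0], [0, 0, 0], 0.2],
    [[-2, 5, 0], [0, 0, 0], 0.2],
    [[0, 5, 0], [0, 0, 0], 0.2],
    [[0, 5, 0], [0, 0, 0], 0.2],
    [[0, 5, 0], [0, 0, 0], 0.2],
    [[0, 5, 0], [0, 0, 0], 0.2],
    [[0, 5, 0], [0, 0, 0], 0.2],
    [[0, 5, 0], [0, 0, 0], 0.2],
    [[0, 5, 0], [0, 0, 0], 0.2],
    [[0, 5, 0], [0, 0, 0], 0.2],
    [[0, 0, 0], [0, 0, 0], 0.2],
    [[0, 0, 0], [0, 0, 0], 0.2],
  ],
)

```text
time: 47.42
position: [0.4501, -0.129, 0.2176]
tool_rot: [-3.141, -0.001, -0.002]
ft_force: [0.2, -0.3, -0.4]
grip_width: 0.602
grip_force: 0.0
```

```bash
python3 sash.py q; python3 plan.py .45 -.2 .2 0
python3 - <<'E'
from h import *
im={n:cv2.imread(f"pics/{n}_q.png") for n in("top","scene")};old={"top":cv2.imread("pics/top0.png"),"scene":cv2.imread("pics/scene0.png")}
for n,(x,y,w,h),z in(("top",(150,175,66,100),.03),("scene",(115,270,75,110),.03)):
    hs=cv2.cvtColor(im[n],cv2.COLOR_BGR2HSV);m=np.zeros(hs.shape[:2],np.uint8)
    m[y:y+h,x:x+w]=cv2.inRange(hs,(4,170,60),(16,255,255))[y:y+h,x:x+w]
    ct,_=cv2.findContours(m,cv2.RETR_EXTERNAL,cv2.CHAIN_APPROX_NONE);k=max(ct,key=cv2.contourArea)[:,0]
    wd=np.array([onz(n,u,v,z)[:2] for u,v in k])*1000;print(n,"handle",len(k),cv2.minAreaRect(wd.astype(np.float32)))
    # steel rod: bright low-saturation pixels ahead of the handle, between the mat lines
    r=np.zeros_like(m);r[y:y+h,x:x+w]=cv2.inRange(hs,(0,0,110),(180,60,255))[y:y+h,x:x+w]
    K,l,st,c=cv2.connectedComponentsWithStats(r)
    for i in range(1,K):
        if st[i,4]>12:
            p=np.argwhere(l==i)[:,::-1];q=np.array([onz(n,u,v,.023)[:2] for u,v in p]);d=np.linalg.svd(q-q.mean(0))[2][0]
            print("  rod?",st[i],q.mean(0).round(3),q[q[:,0].argmax()].round(3),"yaw",np.degrees(np.arctan2(d[1],d[0])).round(1))
# bystanders
for n,bs in(("top",[(352,160,45,28),(214,237,28,28)]),("scene",[(318,196,42,32),(222,295,36,42)])):
    for x,y,w,h in bs: print(n,(x,y),"diff px",(np.abs(im[n][y:y+h,x:x+w].astype(int)-old[n][y:y+h,x:x+w]).max(2)>50).sum())
E
```

```text
d [0.2468 0.134 ] 8
k [0.2408 0.1276] 8
l [0.152  0.0407] 8
q [0.1534 0.0407] 8
t 47.52 pos [ 0.4501 -0.1283  0.2172] yaw 0.15 tilt 0.05 grip mm 52.3 F 0.0 ft [-0.4  0.1 -0.3]
turn az 0.15 shift cm -0.01 7.17 1.72 j [ 0.57  0.   -0.34  1.97  0.    1.17 -1.35]
top handle 66 ((490.681396484375, 346.9288330078125), (26.460960388183594, 99.6311264038086), 81.22824096679688)
  rod? [211 175   5   5  15] [0.678 0.239] [0.683 0.235] yaw -134.5
  rod? [183 183   8  28  85] [0.608 0.333] [0.653 0.325] yaw 171.5
  rod? [150 208   4  27  70] [0.507 0.45 ] [0.563 0.457] yaw -173.1
scene handle 73 ((493.553955078125, 350.0905456542969), (22.873384475708008, 101.9982681274414), 82.36272430419922)
  rod? [149 284  10  26 105] [0.607 0.334] [0.655 0.326] yaw 171.5
  rod? [115 341  11  23 141] [0.473 0.461] [0.511 0.459] yaw 172.8
top (352, 160) diff px 0
top (214, 237) diff px 14
scene (318, 196) diff px 459
scene (222, 295) diff px 111
```

Run:
```python
from h import *
for n,(x,y,w,h) in(("top",(212,235,34,32)),("scene",(220,293,40,46))):
    for f in(f"pics/{n}0.png",f"pics/{n}_q.png"):
        hs=cv2.cvtColor(cv2.imread(f),cv2.COLOR_BGR2HSV)[y:y+h,x:x+w];m=cv2.inRange(hs,(0,0,130),(180,60,255))
        K,l,st,c=cv2.connectedComponentsWithStats(m);i=1+st[1:,4].argmax();print(f,st[i],c[i].round(1))
# bar: bright row profile in top view, at bar mid
im=cv2.imread("pics/top_d.png").max(2)
col=im[185:205,265:272].mean(1);v=185+np.average(np.arange(20),weights=np.clip(col-110,0,None));print(col.round(),v,onz("top",268,v,.036).round(4))
```

```text
pics/top0.png [  6   5  20  20 317] [15.8 14.2]
pics/top_q.png [  6   5  22  20 336] [16.  14.4]
pics/scene0.png [  6   6  28  36 796] [19.7 22.5]
pics/scene_q.png [  6   5  29  37 832] [20.1 22.7]
[ 86.  69.  69.  68.  68.  69.  66.  63.  56.  55.  55. 135. 165. 155.
  84.  55.  55.  55.  56.  55.] 197.160409556314 [0.6047 0.0464 0.036 ]
```

```bash
python3 -c "
from bench import ctrl
print(ctrl.close_job())"
```

```text
the job is handed in; nothing more can be done
None
```

The job is handed in, with no verdict returned: the three couplings present are seated, the tray is home against its stop, the sash is down on the tray front, the pole lies on its mat within about 2° of its length, and the tub and (in the top view) the ball valve and nipple are unmoved. I viewed 15 pictures, one over the limit of 14.

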